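# Latch the sloping hatch of a parts hopper

### The job

The sloping hatch of the parts hopper on the packing bench stands ajar. Turn its wing handle clockwise, up over the cam, until you feel it drop into its low notch and the hatch is drawn tight, then let go and leave it latched. Do not wrench the latch once it has dropped, and do not disturb the things standing around.

Things in the scene. Friction and masses are not known exactly. Their poses are not given: they have to be found in the camera images.
- hopper: White parts hopper fixed on the bench, 325 deep (x), 340 wide (y), 190 mm high. Its front slopes at 30 degrees, rising away from the robot along its own +x, and carries a grey hatch 210 (up the slope) by 264 mm, hinged along its upper edge, with the latch on its centre line. Origin on the bench, straight below the latch base. +x points to the hopper's rear, z up.
- light_bar (a point): Middle of the light bar that crosses 283 mm above the bench over the hatch: 30 wide (x), 12 thick, 390 mm long (y), on two 14 mm posts 178 mm to either side. Axes as the hopper's. It bars the way to a gripper that comes straight down on the latch: come in along the latch's tilted axis, from the robot's side.
- latch_base (a point): Centre of the latch's round base (82 mm diameter, 12 mm high) where it meets the hatch, 60 mm up from the hatch's lower edge, 100 mm above the bench when the hatch is tight. z points out of the hatch along the latch's axis, 30 degrees from vertical (2 to 3 degrees less or more while ajar), leaning to the hopper's front.
- wing_grip (a point): Point on the wing handle, on its axis of turning, 11 mm under its top, 20 mm above the skirt, 38 mm from latch_base at the start. The steel wing is a blade 64 mm long (this point's x), 10 thick (y), 31 high (z, out of the hatch) on a round skirt 70 mm across. It rises and turns with the wing; keep fingertips 5 mm or more off the skirt.
- latch_turn (a joint): Angle of the wing, rad: 0 to 0.12 at the start, growing clockwise as seen from outside the hatch; stops at 2.3. At 0 its length points 40 degrees left (hopper's +y) of straight up the slope. The cam begins to lift it at 0.2 to 0.8. The hidden notch lies anywhere from 1.1 to 1.7, and takes the wing within about 0.1 of its middle; past it the track is high again.
- latch_lift (a joint): Height of the wing along the latch's axis, m: about -0.001 at the start, +0.003 on the cam's crest, -0.006 home in the low notch. A spring presses it towards the hatch with 7 to 13 N, so it drops by itself, unless the fingers hold it up: guide it loosely between them. Fingers that push hard on its sides also hinder its rise: move up with it.
- hatch (a joint): Opening of the hatch about its upper edge, rad: about 0.04 (ajar) at the start, 0 touching its seal, below 0 drawn tight into the soft seal. The latch draws it in steadily as the wing turns, 0.042 per rad, to between 0 and -0.03 at the notch, the latch going in 6 mm per rad; it need not be pushed.
- housing (a joint): Twist of the latch's round base in the hatch, rad, 0 at the start. It is clamped and stays at 0 in use (turning a freely rising wing takes under 0.3 N m), but slips if the wing is wrenched with more than about 0.6 N m against the cam or the side of the notch.
- tub: White plastic jar with lid, 68 mm diameter, 75 mm high, standing beside the hopper; a bystander. Origin under its centre.
- tray: Open cardboard tray of white plastic discs, 100 by 120 mm, 45 mm high, beside the hopper; a bystander. Origin under its centre.
- wood_knob: Turned wooden knob, 38 mm diameter, 40 mm high, standing beside the hopper; a bystander. Origin under its centre.

How it is judged (in metres and radians):
On the way:
1. the wing handle is turned up onto the cam: its height reads above 2 mm at 0.6 rad of turn or more (value of joint latch_lift above 0.002 m and value of joint latch_turn above 0.6 rad), for 0.05 s.
At the end, for the whole second after the job is handed in: The wing handle rests in its low notch (its height reads below -4 mm, its turn between 0.95 and 1.85 rad, not moving) and the hatch is drawn tight (opening below 0.008 rad) (value of joint latch_lift below -0.004 m and value of joint latch_turn between 0.95 and 1.85 rad and value of joint hatch below 0.008 rad and velocity of joint latch_turn between -0.05 and 0.05 rad/s); the robot touches nothing.
It fails at once if the latch is wrenched so that its base twists in the hatch by more than 0.06 rad (value of joint housing above 0.06 rad or value of joint housing below -0.06 rad).
It fails at once if a bystander is moved by more than 20 mm (distance of any of tub, tray, wood_knob from where it was at the start of the episode above 0.02 m).
It also fails if it takes over 58 s, if anything falls off the work surface, if the arm or the gripper's body presses on something with over 40 N, if the wrist force passes 120 N, or if a joint passes its speed limit or range.

### The arm

A 7-joint arm with a two-finger parallel gripper is mounted at the origin on the work surface. World frame = base frame: x ahead of the robot, y to its left, z up, the work surface at z = 0. Lengths are in mm, angles in rad, forces in N, time in s.
With the tool pointing down it reaches from about 350 to 900 mm from the base axis. Payload 8.1 kg.
Tool frame: the origin (TCP) lies at the very end of the fingers, on their centre line; the grasp point (between the pads) lies 19 mm behind it; x points along the fingers, y is the direction in which the jaws open and shut, and the axes are right-handed (so a half turn about x gives the same grasp; the last joint's range is limited). The gripper opens to 92 mm and grips with 3 to 60 N. Pads are 19 mm wide; open, the fingers measure 130 mm over their backs; the gripper's body (75 mm by 190 mm) begins 47 mm behind the grasp point.
Start: joints at [-1.44, 0.434, 0.025, 1.573, -0.012, 1.134, -0.075], TCP at [144.824, 608.003, 226.742] pointing down, gripper open.
Joint ranges: [-2.62, 2.62], [-0.44, 2.09], [-1.27, 1.32], [0.08, 2.57], [-1.32, 4.46], [0.12, 2], [-2.74, 2.74]. Speed limits (rad/s): [2.22, 2.22, 3.01, 3.01, 3.14, 3.14, 3.14].

### API

Orientations are given as a 3x3 rotation matrix whose columns are the frame's x, y, z axes.
In Python, from bench import arm, imaging, spotter gives the robot as it stands.
- The arm moves only by the tool move_arm, never from a script. Its argument "steps" is a list of rows, each a list of 4 numbers: the shift along the tool's x, y, z in cm, then the turn about the tool's x in degrees. In form: [[dx, dy, dz, twist], ...]. A call has 1 to 8 rows; each row is the pose to reach, as a shift and turn from the pose commanded when the call began, along the tool's axes at that moment; what a row does not reach only later rows make up. A row lasts 1/12 s, in which the tool goes at most 41.7 mm and 7.16 degrees, less where a joint would pass 70% of its speed; a pose out of reach is approached as far as the arm can. A call with a gripper value outside its range is refused whole. "jaw" is the closure, from 0 (fully open) to 1 (shut), set as the call begins (left out, the last holds). The fingers move at their own pace and stop on an object; the grip force is fixed at half the most. Time passes only in rows, so rows that repeat a pose let the fingers close. It gives the time, the measured TCP pose, the force and the opening at its end, in the units of the state.
- arm.get_obs(): the state, without advancing time (a new reading comes with each control period).
- imaging.snapshot(name): name is "scene" or "top"; returns the picture (384x512x3 uint8, red, green, blue); there is no depth.
- imaging.camera_info(name): a dict with "fx", "fy", "cx", "cy" (pixels), "dist_coeffs" ([k1, k2, p1, p2, k3] as OpenCV has them; the pictures are not rectified), "rvec" (rotation vector, rad) and "tvec" (3), from world to camera coordinates, as OpenCV has them. Camera axes: x right, y down, z forward; pixel columns grow to the right and rows downward; lengths in mm; the calibration is good to about 2 mm. A picture is of the moment at which its call begins. camera_info takes no time and is no camera call.
- arm.close_job(): hands the job in, once; it reports no verdict.
Trained networks look in the newest picture that a camera, given by its name, has taken for a name from the list of things; names that differ only in an ending like _2 or _b are one class to them, and where a whole thing is asked for, a point or a joint stands for the part that bears it (a point fixed in the world has none). Each returns a list of dicts, best first, with "conf" (0 to 1); they miss things now and then, are a little off and sometimes report something else, mostly with a low value. They report only what shows in the picture. A call takes as long as a camera call.
- spotter.find_in(camera, name): "pixel" ([column, row] in pixels, amid what is visible of it).
- spotter.cut_out(camera, name): "mask" (384x512 bool, what is visible of it) and "pixel" ([column, row] in pixels, amid what is visible of it).
- spotter.landmark_of(camera, name): "pixel" ([column, row] in pixels: a listed point, or the origin of a listed thing).
The state is a dict: "t": time; "joint_positions": joint angles; "dq": joint speeds; "tau": joint torques, N m; "ee_pos": TCP position; "tool_rot": TCP orientation; "contact_force": force on the tool from outside, world axes, zero at the start; "ft_torque": the same for the moment, N m; "finger_gap": finger opening in mm.
Only numpy, scipy, OpenCV 4.12 (cv2) and the standard library are available. Lean on these libraries where they do the work, as an engineer would, in place of code of your own. Each camera call takes 0.05 s, during which the arm holds its last target.

## Working session

There is one attempt and no reset: what is moved stays moved. The work goes in short steps, Python scripts to look and compute and a tool call to move; the robot and the scene stay as the last step left them, time stands still between calls to the robot, and variables do not carry over. Pictures are saved under pics/ and viewed, and the job is handed in when it is done.

Besides the shell and the picture viewer there is one more tool, called after "Emit:" as a command line: name --pt "numbers of a row" for each row, then --argument value for the rest. move_arm: Moves the arm, as the interface text tells. Its arguments: {"type":"object","properties":{"steps":{"type":"array","items":{"type":"array","items":{"type":"number"}}},"jaw":{"type":"number"}},"required":["steps"]}

```bash
ls; mkdir -p pics; cat > h.py <<'E'
import numpy as np, cv2
from bench import arm, imaging, spotter
def cam(n):
    c=imaging.camera_info(n)
    K=np.array([[c["fx"],0,c["cx"]],[0,c["fy"],c["cy"]],[0,0,1.]])
    R=cv2.Rodrigues(np.array(c["rvec"],float))[0]
    return K,np.array(c["dist_coeffs"],float),R,np.array(c["tvec"],float).ravel(),np.array(c["rvec"],float)
def ray(n,p):
    K,d,R,t,_=cam(n)
    u=cv2.undistortPoints(np.array([[p]],float),K,d)[0,0]
    v=R.T@np.array([u[0],u[1],1]); o=-R.T@t
    return o,v/np.linalg.norm(v)
def proj(n,X):
    K,d,R,t,rv=cam(n)
    return cv2.projectPoints(np.array(X,float).reshape(-1,1,3),rv,t,K,d)[0][:,0]
def tri(p1,p2,n1="scene",n2="top"):
    o1,v1=ray(n1,p1);o2,v2=ray(n2,p2)
    A=np.stack([v1,-v2],1);s=np.linalg.lstsq(A,o2-o1,rcond=None)[0]
    a=o1+s[0]*v1;b=o2+s[1]*v2
    return (a+b)/2,np.linalg.norm(a-b)
def onz(n,p,z):
    o,v=ray(n,p);return o+v*(z-o[2])/v[2]
E
python3 - <<'E'
from h import *
for n in("scene","top"):
    im=imaging.snapshot(n);cv2.imwrite(f"pics/{n}0.png",cv2.resize(im[:,:,::-1],(768,576)))
    K,d,R,t,_=cam(n);print(n,-R.T@t,R[2],K[0,0])
    for x in("hopper","light_bar","latch_base","wing_grip","tub","tray","wood_knob"):
        print(n,x,[(np.round(q["pixel"],1),round(q["conf"],2)) for q in spotter.landmark_of(n,x)][:2])
o=arm.get_obs();print(o)
E
```

```text
pics
scene [1314.86573116  108.06351421 1027.59407979] [-0.59918118 -0.05658046 -0.79861164] 398.9275159445576
scene hopper [(array([207.3, 204.4]), 0.71)]
scene light_bar [(array([200.8, 149. ]), 0.86), (array([208. , 207.5]), 0.32)]
scene latch_base [(array([207. , 183.6]), 0.43)]
scene wing_grip [(array([211.2, 170.1]), 0.84)]
scene tub [(array([297.2, 201.9]), 0.7)]
scene tray [(array([139.6, 167.9]), 0.78)]
scene wood_knob [(array([280.9, 227.2]), 0.69), (array([208.4, 204.9]), 0.48)]
top [ 487.15947323   55.94403361 1046.41663554] [ 0.19751951 -0.02843047 -0.9798866 ] 390.8277782336368
top hopper [(array([311.2, 205.7]), 0.69)]
top light_bar [(array([326.3, 176.8]), 0.84), (array([408.6, 231.4]), 0.46)]
top latch_base [(array([317.2, 195.1]), 0.8)]
top wing_grip [(array([317.2, 205.8]), 0.8)]
top tub [(array([211.4, 242.4]), 0.71)]
top tray [(array([408.3, 232.1]), 0.66), (array([315.6, 198.5]), 0.18)]
top wood_knob [(array([313.6, 206.8]), 0.57), (array([405.6, 230.6]), 0.44)]
{'t': 0.8, 'joint_positions': array([-1.43958952,  0.43446788,  0.02500854,  1.57320722, -0.01162294,
        1.1339817 , -0.07509167]), 'dq': array([ 0.00017333,  0.00083813, -0.00014791, -0.00077097,  0.00145479,
        0.00023656,  0.00174068]), 'tau': array([-2.28324338e-04, -6.67590237e+01,  9.84275043e-01, -3.14792490e+01,
       -6.04361272e-02,  3.29524081e-02,  3.74578815e-05]), 'ee_pos': array([144.82859676, 608.00587823, 226.75910291]), 'tool_rot': array([[ 6.83817505e-06,  2.31773943e-01,  9.72769674e-01],
       [ 8.10527693e-05,  9.72769671e-01, -2.31773942e-01],
       [-9.99999997e-01,  8.04305868e-05, -1.21339506e-05]]), 'contact_force': array([ 0.10081607, -0.00417715, -0.02773491]), 'ft_torque': array([-0.01180465,  0.03902755,  0.05519139]), 'finger_gap': 91.93904850493699}
```

View pics/scene0.png

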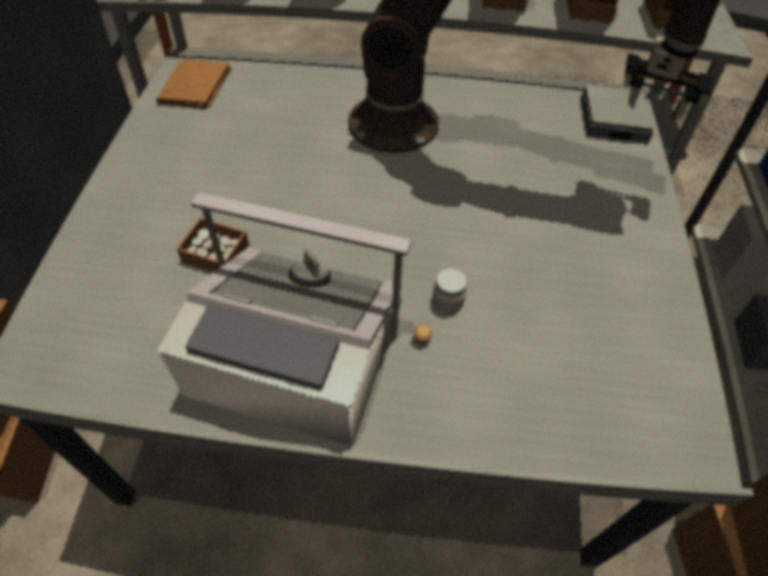

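View pics/top0.png

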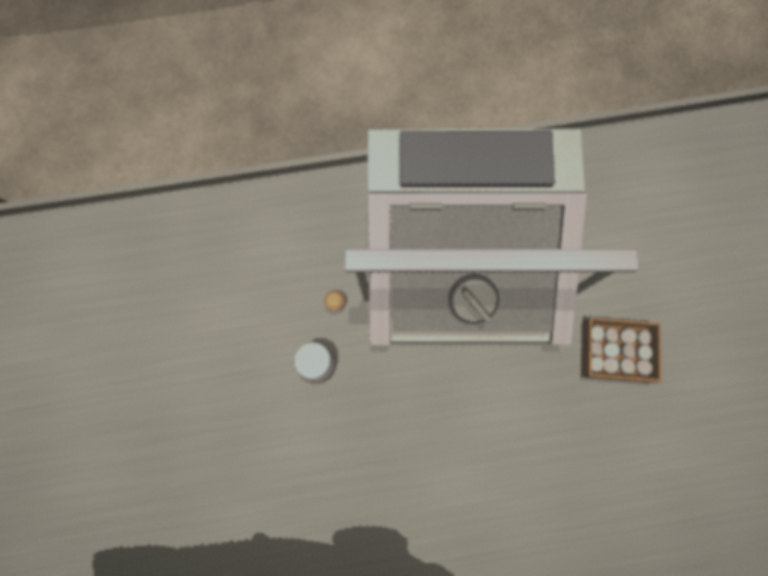

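```bash
python3 - <<'E'
from h import *
print("bar",tri([200.8,149],[326.3,176.8]))
print("base",tri([207,183.6],[317.2,195.1]))
print("grip",tri([211.2,170.1],[317.2,205.8]))
print("hop",tri([207.3,204.4],[311.2,205.7]))
print("tub",tri([297.2,201.9],[211.4,242.4]),"tray",tri([139.6,167.9],[408.3,232.1]),"knob",onz("scene",[280.9,227.2],0))
E
```

```text
bar (array([645.01427233, -97.39556135, 276.98122965]), np.float64(5.401232566064792))
base (array([636.00240908, -96.70016689, 121.62403298]), np.float64(9.25985823894394))
grip (array([606.86107037, -87.6967347 , 148.75875777]), np.float64(8.521263760596357))
hop (array([ 629.34372772, -100.57295249,    4.98021885]), np.float64(1.4718659443341429))
tub (array([576.05084794, 178.35798956,  -3.87006643]), np.float64(2.9366112851724333)) tray (array([ 519.22329278, -345.46478511,   10.18373316]), np.float64(14.241754510333543)) knob [678.81041117 132.88183361   0.        ]
```

The scene view shows the hopper with the wing at about (310,265), tub at (450,288), knob at (422,333) and tray at (213,243). The top view shows the wing pointing up-left at about (478,300). I'll zoom in for precise corners.

```bash
python3 - <<'E'
from h import *
im=imaging.snapshot("top");cv2.imwrite("pics/top_z.png",cv2.resize(im[75:240,220:440,::-1],None,fx=3.6,fy=3.6,interpolation=cv2.INTER_CUBIC))
im=imaging.snapshot("scene");cv2.imwrite("pics/scene_z.png",cv2.resize(im[120:295,95:295,::-1],None,fx=3.4,fy=3.4,interpolation=cv2.INTER_CUBIC))
for n in("scene","top"):
    for x in("hopper","light_bar","latch_base","wing_grip","wood_knob"):
        print(n,x,[(np.round(q["pixel"],1),round(q["conf"],2)) for q in spotter.landmark_of(n,x)][:2])
E
```

```text
scene hopper [(array([207.1, 205.1]), 0.76)]
scene light_bar [(array([197.6, 150.3]), 0.57)]
scene latch_base [(array([208.6, 166.8]), 0.68), (array([208.6, 183.2]), 0.54)]
scene wing_grip [(array([208. , 169.8]), 0.58)]
scene wood_knob [(array([201.2, 147.2]), 0.71), (array([277.6, 224.3]), 0.44)]
top hopper [(array([309.8, 207.1]), 0.6)]
top light_bar [(array([326.2, 175.1]), 0.74)]
top latch_base [(array([317.1, 199.4]), 0.59)]
top wing_grip [(array([315.6, 205.9]), 0.66)]
top wood_knob [(array([223.9, 200.5]), 0.56)]
```

View pics/top_z.png

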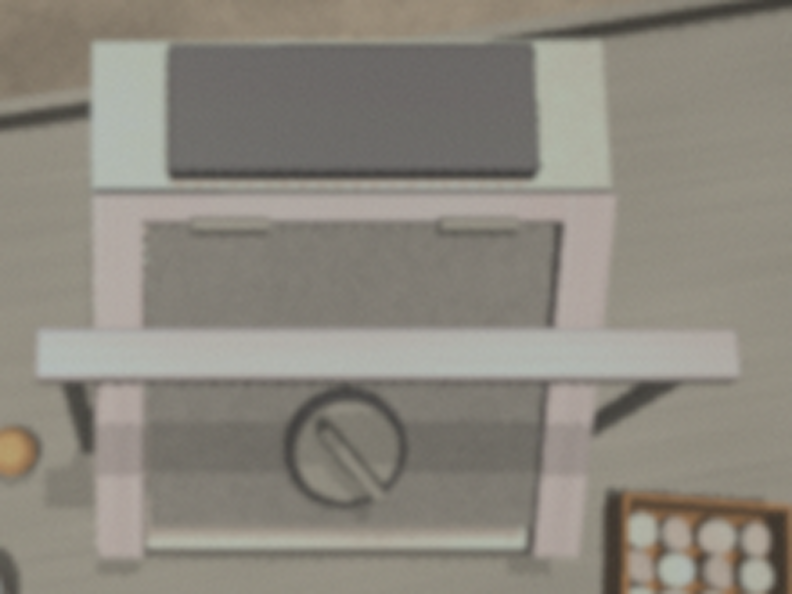

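View pics/scene_z.png

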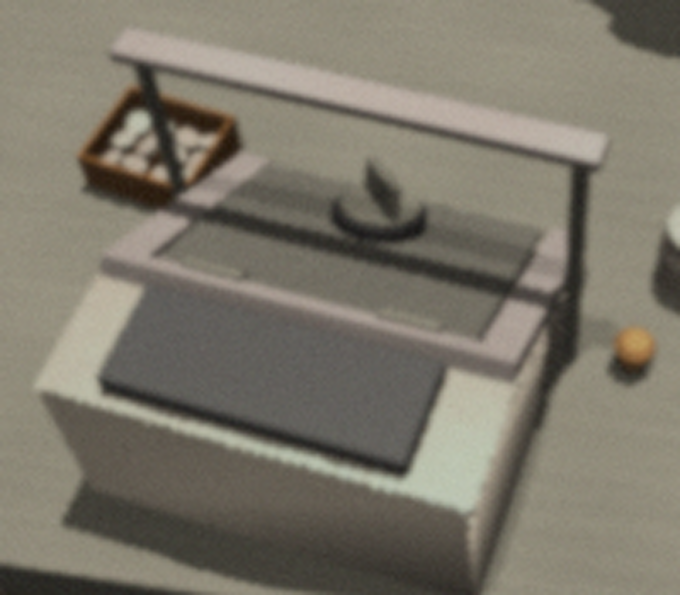

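```bash
cat > fit.py <<'E'
from h import *
from scipy.optimize import least_squares
T=lambda p:np.array([(p[0]+.5)/3.6-.5+220,(p[1]+.5)/3.6-.5+75])
S=lambda p:np.array([(p[0]+.5)/3.4-.5+95,(p[1]+.5)/3.4-.5+120])
def pts(q,th=0.04):
    x,y,w,bx,rx=q[:5]
    c,s=np.cos(w),np.sin(w)
    W=lambda P:np.array([x+c*P[0]-s*P[1],y+s*P[0]+c*P[1],P[2]])
    a=np.deg2rad(30)-th; H=np.array([129.9,0,175])
    # tight base is at -150 along slope
    up=np.array([np.cos(a),0,np.sin(a)]);n=np.array([-np.sin(a),0,np.cos(a)])
    B=H-150*up
    return W,B,up,n
if __name__=="__main__":
    def model(q,chk=False):
        W,B,up,n=pts(q);bx,rx=q[3],q[4]
        L=[]
        for (dx,sy,p) in((15,1,(38,331)),(15,-1,(735,332)),(-15,1,(38,378)),(-15,-1,(739,379))):
            L.append(("top",W((bx+dx,195*sy,289)),T(p)))
        for sy,p in((1,(91,40)),(-1,(604,40))): L.append(("top",W((rx,170*sy,190)),T(p)))
        for (dx,sy,p) in((-15,-1,(127,30)),(-15,1,(607,133)),(15,-1,(112,51))): L.append(("scene",W((bx+dx,195*sy,289)),S(p)))
        for (sy,z,p) in((-1,190,(38,388)),(1,190,(472,515)),(-1,0,(85,480))): L.append(("scene",W((rx,170*sy,z)),S(p)))
        L.append(("top",W(B+12*n),T((346,447))))
        return L
    def res(q): return np.concatenate([proj(n,X)[0]-p for n,X,p in model(q)])
    r=least_squares(res,[630,-97,0,20,200],loss="soft_l1")
    print(np.round(r.x,3)); 
    for n,X,p in model(r.x): print(n,np.round(X),np.round(proj(n,X)[0]-p,2))
    np.save("q.npy",r.x)
    W,B,up,n=pts(r.x)
    print("base",W(B),"grip",W(B+38*n))
    for nm in("top","scene"):
        for l,o in(("base",0),("grip",38)):print(nm,l,proj(nm,W(B+o*n)))
E
python3 fit.py
```

```text
[ 6.37414e+02 -9.77530e+01 -1.63000e-01  1.23280e+01  2.50889e+02]
top [696.  90. 289.] [-1.29 -0.58]
top [ 633. -295.  289.] [ 0.89 -0.76]
top [666.  95. 289.] [-1.57  0.99]
top [ 603. -290.  289.] [1.01 0.89]
top [913.  29. 190.] [-0.18 -0.74]
top [ 857. -306.  190.] [ 1.87 -0.97]
scene [ 603. -290.  289.] [-0.3  -1.16]
scene [666.  95. 289.] [1.39 0.87]
scene [ 633. -295.  289.] [-1.14  0.44]
scene [ 857. -306.  190.] [-2.18 -6.09]
scene [913.  29. 190.] [ 0.57 -6.04]
scene [ 857. -306.    0.] [2.96 1.49]
top [629. -96. 116.] [-0.34  0.01]
base [634.55358474 -97.28239048 105.25475889] grip [617.11868932 -94.4169555  138.89719792]
top base [[314.77154208 197.32242448]]
top grip [[316.83606861 202.17460408]]
scene base [[205.74302363 186.36336598]]
scene grip [[206.98689872 174.5472267 ]]
```

```bash
sed -i 's/170\*sy,190)/170*sy,q[5])/; s/170\*sy,z)/170*sy,q[5] if z else 0)/; s/\[630,-97,0,20,200\]/[630,-97,-.16,20,200,170]/' fit.py; python3 fit.py
python3 - <<'E'
from fit import *
q=np.load("q.npy")
W,B,up,n=pts(q)
for nm in("top","scene"):
    im=imaging.snapshot(nm)[:,:,::-1].copy(); f=4
    big=cv2.resize(im,None,fx=f,fy=f,interpolation=cv2.INTER_CUBIC)
    y=np.array([0,1,0])
    def line(P,col,cl=True):
        P=proj(nm,[W(p) for p in P]);cv2.polylines(big,[np.int32((P+.5)*f-.5)],cl,col,1)
    circ=lambda c,r,nn=n,uu=up:[c+r*(np.cos(t)*uu+np.sin(t)*y) for t in np.linspace(0,6.28,40)]
    line(circ(B+12*n,41),(0,0,255)); line(circ(B+18*n,35),(0,255,0))
    a=np.deg2rad(40)
    d=np.cos(a)*up+np.sin(a)*y; e=-np.sin(a)*up+np.cos(a)*y
    G=B+38*n+11*n
    line([G+i*32*d+j*5*e for i,j in((1,1),(1,-1),(-1,-1),(-1,1))],(255,0,0))
    line([B-60*up+132*y,B+150*up+132*y,B+150*up-132*y,B-60*up-132*y],(0,255,255))
    line([np.array([q[3]+i,j,289]) for i,j in((15,195),(15,-195),(-15,-195),(-15,195))],(255,0,255))
    c=np.int32(proj(nm,W(B))[0]*f)
    cv2.imwrite(f"pics/{nm}_ov.png",big[c[1]-250:c[1]+250,c[0]-390:c[0]+390])
E
```

```text
[ 6.37371e+02 -9.80670e+01 -1.64000e-01  1.23240e+01  2.57184e+02
  1.71299e+02]
top [696.  90. 289.] [-1.12 -0.69]
top [ 632. -295.  289.] [ 1.08 -0.66]
top [667.  95. 289.] [-1.41  0.88]
top [ 603. -290.  289.] [1.18 1.  ]
top [919.  28. 171.] [0.44 0.33]
top [ 863. -308.  171.] [-0.52  0.26]
scene [ 603. -290.  289.] [-0.37 -1.24]
scene [667.  95. 289.] [1.25 0.91]
scene [ 632. -295.  289.] [-1.22  0.36]
scene [ 863. -308.  171.] [-1.43 -0.26]
scene [919.  28. 171.] [-0.35 -0.16]
scene [ 863. -308.    0.] [1.83 3.27]
top [629. -97. 116.] [-0.22  0.01]
base [634.51084937 -97.59390307 105.25475889] grip [617.07910372 -94.70936852 138.89719792]
top base [[314.9002324  197.31924367]]
top grip [[316.96163537 202.17128898]]
scene base [[205.64050714 186.3403617 ]]
scene grip [[206.88919382 174.52598581]]
```

View pics/top_ov.png

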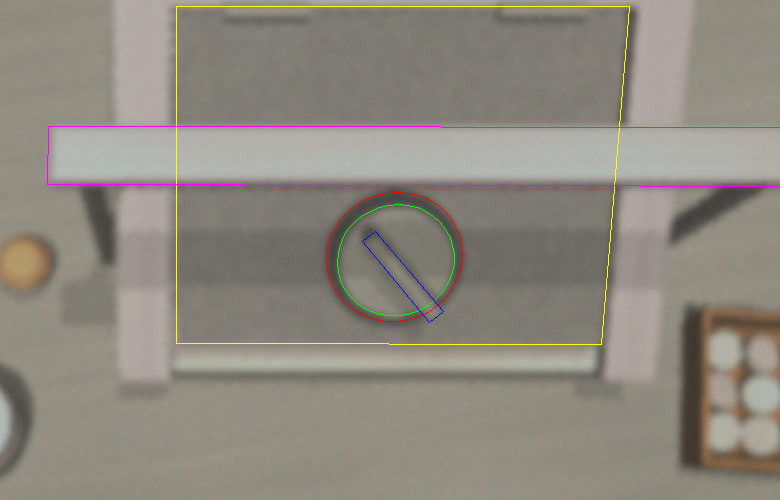

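View pics/scene_ov.png

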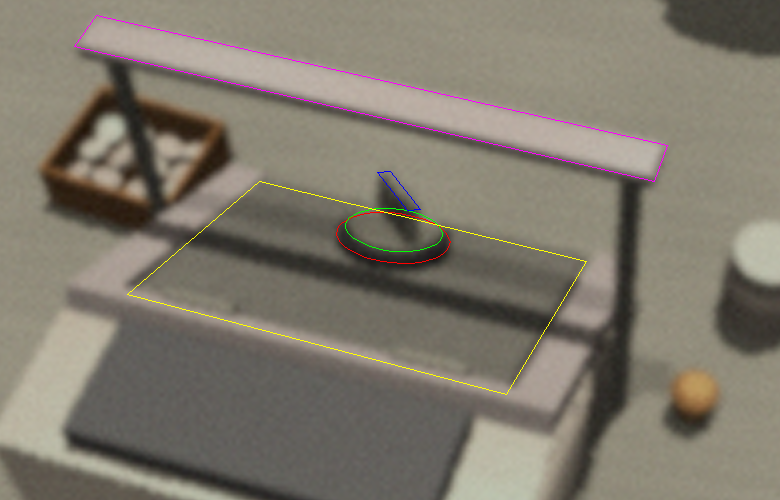

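Emit:
move_arm --pt "-1 0 0 5"

```text
t: 1.58
ee_pos: [144.7, 606.9, 235.0]
tool_rot: [[-0.0, 0.314, 0.949], [-0.003, 0.949, -0.314], [-1.0, -0.003, 0.001]]
contact_force: [0.9, -0.7, -0.9]
finger_gap: 91.6
```

```bash
python3 - <<'E'
from h import *
im=imaging.snapshot("scene")
o=arm.get_obs();p=o["ee_pos"];R=o["tool_rot"]
print(o["joint_positions"],np.round(p,1))
f=8;big=cv2.resize(im[0:80,380:480,::-1],None,fx=f,fy=f,interpolation=cv2.INTER_CUBIC)
for d in((0,0,0),(-66,0,0),(-66,95,0),(-66,-95,0),(-66,0,37),(-66,0,-37),(-256,0,0),(0,46,0),(0,-46,0)):
    u=proj("scene",p+R@np.array(d,float))[0];print(d,u)
    cv2.circle(big,tuple(np.int32(((u-[380,0])+.5)*f)),3,(0,0,255),-1)
cv2.imwrite("pics/grip.png",big)
E
```

```text
[-1.45446955  0.42569328  0.04689257  1.55881014 -0.02148332  1.1567615
 -0.16279299] [144.9 608.3 238.1]
(0, 0, 0) [435.72499584  71.89117026]
(-66, 0, 0) [442.37812552  55.84586443]
(-66, 95, 0) [470.11824666  65.0591633 ]
(-66, -95, 0) [414.78126009  47.07907629]
(-66, 0, 37) [440.95701247  61.5065703 ]
(-66, 0, -37) [443.73151991  50.40208404]
(-256, 0, 0) [463.06555079   3.93136504]
(0, 46, 0) [448.70603482  76.19910164]
(0, -46, 0) [422.78560488  67.67404717]
```

View pics/grip.png

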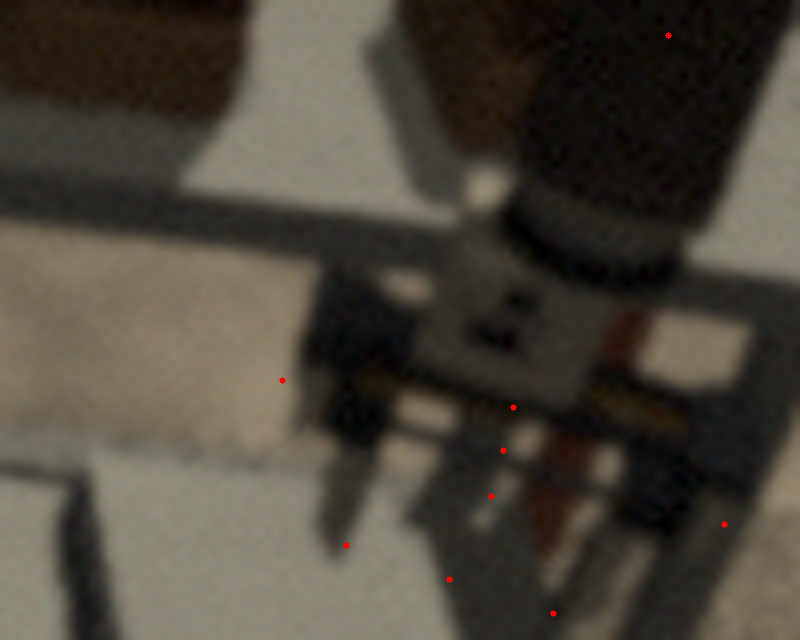

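The gripper's 190 mm width comes from the open finger carriages, so it narrows as the jaws close. The scripted moves can't tilt the tool directly. I'll go high in front of the hopper and see how the arm behaves near its reach limit.

Emit:
move_arm --pt "-4 0 0 0" --pt "-8 0 0 0" --pt "-12 0 0 0" --pt "-16 0 0 0" --pt "-20 0 0 0" --pt "-24 0 0 0" --pt "-28 0 0 0" --pt "-30 0 0 0" --jaw 0.67

```text
t: 2.3
ee_pos: [144.9, 607.9, 542.1]
tool_rot: [[0.001, 0.314, 0.949], [0.006, 0.949, -0.314], [-1.0, 0.006, -0.001]]
contact_force: [0.0, 1.5, 0.1]
finger_gap: 42.9
```

Emit:
move_arm --pt "0 -3 2.5 0" --pt "0 -6 5 0" --pt "0 -9 7.5 0" --pt "0 -12 10 0" --pt "0 -15 12.5 0" --pt "0 -18 15 0" --pt "0 -21 17.5 0" --pt "0 -24 20 0"

```text
t: 2.97
ee_pos: [259.3, 315.1, 536.8]
tool_rot: [[0.0, 0.314, 0.949], [0.001, 0.949, -0.314], [-1.0, 0.001, 0.0]]
contact_force: [0.3, 0.2, 0.4]
finger_gap: 30.3
```

Emit:
move_arm --pt "0 -3 3.5 0" --pt "0 -6 7 0" --pt "0 -9 10.5 0" --pt "0 -12 14 0" --pt "0 -15 17.5 0" --pt "0 -18 21 0" --pt "0 -21 24.5 0" --pt "0 -24 28 0"

```text
t: 3.63
ee_pos: [430.9, 29.0, 537.1]
tool_rot: [[0.002, 0.314, 0.949], [0.001, 0.949, -0.314], [-1.0, 0.001, 0.001]]
contact_force: [2.0, 0.3, -0.3]
finger_gap: 30.7
```

```bash
python3 - <<'E'
from h import *
o=arm.get_obs()
for k in("t","joint_positions","ee_pos","tool_rot","finger_gap"):print(k,np.round(o[k],3))
E
```

```text
t 3.633
joint_positions [-0.897 -0.038  0.69   1.415  0.024  1.754  1.048]
ee_pos [430.945  29.02  537.142]
tool_rot [[ 0.002  0.314  0.949]
 [ 0.001  0.949 -0.314]
 [-1.     0.001  0.001]]
finger_gap 30.747
```

Emit:
move_arm --pt "-2 -1.5 3.2 0" --pt "-4 -3 6.4 0" --pt "-6 -4.5 9.6 0" --pt "-8 -6 12.8 0" --pt "-10 -7.4 16 0" --pt "-10 -7.4 16 0"

```text
t: 4.13
ee_pos: [548.5, -78.8, 616.0]
tool_rot: [[0.005, 0.315, 0.949], [-0.009, 0.949, -0.315], [-1.0, -0.007, 0.008]]
contact_force: [0.9, 1.6, -0.7]
finger_gap: 30.5
```

```bash
python3 - <<'E'
from h import *
o=arm.get_obs()
for k in("t","joint_positions","ee_pos","tool_rot","finger_gap"):print(k,np.round(o[k],3))
E
```

```text
t 4.133
joint_positions [-0.257  0.298  0.513  0.873 -0.15   1.996  1.424]
ee_pos [548.476 -78.84  616.037]
tool_rot [[ 0.005  0.315  0.949]
 [-0.009  0.949 -0.315]
 [-1.    -0.007  0.008]]
finger_gap 30.47
```

Emit:
move_arm --pt "-4 0 0 0" --pt "-8 0 0 0" --pt "-12 0 0 0" --pt "-16 0 0 0" --pt "-20 0 0 0" --pt "-20 0 0 0"

```text
t: 4.63
ee_pos: [519.4, -72.8, 648.1]
tool_rot: [[0.054, 0.312, 0.948], [-0.014, 0.95, -0.312], [-0.998, 0.004, 0.056]]
contact_force: [0.6, 0.1, -0.8]
finger_gap: 30.0
```

```bash
python3 - <<'E'
from h import *
o=arm.get_obs()
for k in("t","joint_positions","ee_pos","tool_rot","finger_gap"):print(k,np.round(o[k],3))
E
```

```text
t 4.633
joint_positions [-0.285  0.221  0.484  0.884 -0.109  2.002  1.39 ]
ee_pos [519.352 -72.823 648.077]
tool_rot [[ 0.054  0.312  0.948]
 [-0.014  0.95  -0.312]
 [-0.998  0.004  0.056]]
finger_gap 29.981
```

Emit:
move_arm --pt "3 0 0 0" --pt "6 0 0 0" --pt "9 0 0 0"

```text
t: 4.88
ee_pos: [524.7, -74.1, 556.6]
tool_rot: [[0.055, 0.312, 0.948], [-0.014, 0.95, -0.312], [-0.998, 0.004, 0.057]]
contact_force: [0.9, -1.1, -0.2]
finger_gap: 29.8
```

```bash
python3 - <<'E'
from h import *
o=arm.get_obs()
for k in("t","joint_positions","ee_pos","tool_rot","finger_gap"):print(k,np.round(o[k],3))
E
```

```text
t 4.883
joint_positions [-0.325  0.156  0.456  1.188 -0.062  1.756  1.364]
ee_pos [524.695 -74.111 556.648]
tool_rot [[ 0.055  0.312  0.948]
 [-0.014  0.95  -0.312]
 [-0.998  0.004  0.057]]
finger_gap 29.823
```

The tilt gained at the j6 limit persists after backing off: 3.1°, with the tool now leaning the right way. I'll ratchet it further, gently, and watch j6 for overshoot.

Emit:
move_arm --pt "-4 0 0 0" --pt "-8 0 0 0" --pt "-10 0 0 0" --pt "-12 0 0 0" --pt "-14 0 0 0" --pt "-16 0 0 0" --pt "-18 0 0 0" --pt "-20 0 0 0"

```text
t: 5.55
ee_pos: [502.8, -70.5, 672.6]
tool_rot: [[0.102, 0.312, 0.945], [-0.021, 0.95, -0.312], [-0.995, 0.012, 0.103]]
contact_force: [0.4, 0.1, 0.3]
finger_gap: 30.2
```

```bash
cat > s.py <<'E'
from h import *
o=arm.get_obs()
for k in("t","joint_positions","ee_pos","tool_rot","contact_force","ft_torque","finger_gap"):print(k,np.round(o[k],4 if k=="joint_positions" else 2).tolist())
v=o["tool_rot"][:,0];print("tilt",np.degrees(np.arccos(-v[2])),"az",np.arctan2(v[1],v[0]))
E
python3 s.py
```

```text
t 5.55
joint_positions [-0.3778, 0.1747, 0.5725, 0.8855, -0.1021, 2.002, 1.3878]
ee_pos [502.85, -70.55, 672.56]
tool_rot [[0.1, 0.31, 0.94], [-0.02, 0.95, -0.31], [-0.99, 0.01, 0.1]]
contact_force [0.44, 0.08, 0.26]
ft_torque [0.04, 0.08, -0.03]
finger_gap 30.2
tilt 5.977322461639588 az -0.1983178358770207
```

Emit:
move_arm --pt "-4 0 0 0" --pt "-8 0 0 0" --pt "-12 0 0 0" --pt "-16 0 0 0" --pt "-20 0 0 0" --pt "-24 0 0 0" --pt "-28 0 0 0" --pt "-32 0 0 0"

```text
t: 6.22
ee_pos: [468.0, -65.7, 697.8]
tool_rot: [[0.149, 0.311, 0.939], [-0.027, 0.95, -0.311], [-0.989, 0.021, 0.15]]
contact_force: [-0.3, 0.0, -0.1]
finger_gap: 30.3
```

```bash
python3 s.py
```

```text
t 6.22
joint_positions [-0.7161, 0.0892, 0.888, 0.9301, -0.0741, 2.002, 1.381]
ee_pos [467.97, -65.67, 697.84]
tool_rot [[0.15, 0.31, 0.94], [-0.03, 0.95, -0.31], [-0.99, 0.02, 0.15]]
contact_force [-0.33, 0.01, -0.1]
ft_torque [-0.01, 0.2, -0.0]
finger_gap 30.28
tilt 8.693804901506565 az -0.17731326393883828
```

Emit:
move_arm --pt "-3 0 3 0" --pt "-6 0 6 0" --pt "-9 0 9 0" --pt "-12 0 12 0" --pt "-15 0 15 0" --pt "-18 0 18 0" --pt "-21 0 21 0" --pt "-24 0 24 0"

```text
t: 6.88
ee_pos: [550.7, -101.4, 703.4]
tool_rot: [[0.196, 0.311, 0.93], [-0.035, 0.95, -0.31], [-0.98, 0.028, 0.197]]
contact_force: [0.4, 1.1, -0.2]
finger_gap: 30.0
```

```bash
python3 s.py
```

```text
t 6.88
joint_positions [-0.1761, 0.2507, 0.442, 0.708, -0.1311, 2.002, 1.4282]
ee_pos [550.71, -101.38, 703.4]
tool_rot [[0.2, 0.31, 0.93], [-0.04, 0.95, -0.31], [-0.98, 0.03, 0.2]]
contact_force [0.42, 1.07, -0.22]
ft_torque [0.07, 0.17, 0.04]
finger_gap 29.97
tilt 11.462059725326885 az -0.1791266071037494
```

Emit:
move_arm --pt "-3 0 2 0" --pt "-6 0 4 0" --pt "-9 0 6 0" --pt "-12 0 8 0"

```text
t: 7.22
ee_pos: [566.5, -112.1, 721.5]
tool_rot: [[0.244, 0.309, 0.919], [-0.045, 0.95, -0.308], [-0.969, 0.034, 0.246]]
contact_force: [-0.1, -0.5, -0.2]
finger_gap: 30.1
```

```bash
python3 s.py
```

```text
t 7.22
joint_positions [-0.1274, 0.2748, 0.4215, 0.6316, -0.1457, 2.0021, 1.44]
ee_pos [566.55, -112.07, 721.54]
tool_rot [[0.24, 0.31, 0.92], [-0.04, 0.95, -0.31], [-0.97, 0.03, 0.25]]
contact_force [-0.08, -0.46, -0.15]
ft_torque [0.06, 0.3, -0.0]
finger_gap 30.14
tilt 14.38427973473834 az -0.18116707875290664
```

Emit:
move_arm --pt "-3 0 2 0" --pt "-6 0 4 0" --pt "-9 0 6 0" --pt "-12 0 8 0"

```text
t: 7.55
ee_pos: [576.7, -121.2, 739.7]
tool_rot: [[0.29, 0.308, 0.906], [-0.054, 0.951, -0.306], [-0.956, 0.04, 0.292]]
contact_force: [-1.0, 1.1, -0.7]
finger_gap: 30.3
```

```bash
python3 s.py
```

```text
t 7.55
joint_positions [-0.0932, 0.2902, 0.414, 0.5673, -0.1607, 2.0021, 1.4501]
ee_pos [576.68, -121.18, 739.73]
tool_rot [[0.29, 0.31, 0.91], [-0.05, 0.95, -0.31], [-0.96, 0.04, 0.29]]
contact_force [-1.03, 1.13, -0.66]
ft_torque [0.05, 0.38, 0.01]
finger_gap 30.32
tilt 17.14824921958656 az -0.18429002887660828
```

Each call gives about 2.8° whatever its length. I'll continue to about 30°, with the azimuth staying close to −0.164.

Emit:
move_arm --pt "-3 0 2 0" --pt "-6 0 4 0" --pt "-9 0 6 0"

```text
t: 7.8
ee_pos: [581.4, -127.5, 759.0]
tool_rot: [[0.334, 0.306, 0.892], [-0.063, 0.951, -0.303], [-0.941, 0.045, 0.337]]
contact_force: [-0.1, -0.4, 0.4]
finger_gap: 30.0
```

Emit:
move_arm --pt "-3 0 1 0" --pt "-6 0 2 0" --pt "-9 0 3 0"

```text
t: 8.05
ee_pos: [564.2, -127.0, 785.0]
tool_rot: [[0.377, 0.304, 0.875], [-0.073, 0.951, -0.3], [-0.923, 0.049, 0.381]]
contact_force: [0.0, 0.7, -0.2]
finger_gap: 30.1
```

```bash
python3 s.py
```

```text
t 8.05
joint_positions [-0.0974, 0.2611, 0.4482, 0.5021, -0.1762, 2.0023, 1.4602]
ee_pos [564.23, -126.98, 784.98]
tool_rot [[0.38, 0.3, 0.87], [-0.07, 0.95, -0.3], [-0.92, 0.05, 0.38]]
contact_force [0.04, 0.69, -0.16]
ft_torque [0.01, 0.48, -0.04]
finger_gap 30.05
tilt 22.584666094423614 az -0.19037706016257538
```

Emit:
move_arm --pt "-3 0 1 0" --pt "-6 0 2 0" --pt "-9 0 3 0"

```text
t: 8.3
ee_pos: [546.5, -125.9, 809.2]
tool_rot: [[0.418, 0.302, 0.857], [-0.081, 0.952, -0.296], [-0.905, 0.054, 0.422]]
contact_force: [-0.6, 0.2, -0.1]
finger_gap: 30.2
```

```bash
python3 s.py
```

```text
t 8.3
joint_positions [-0.1301, 0.2258, 0.4853, 0.4929, -0.1757, 2.0021, 1.4629]
ee_pos [546.47, -125.92, 809.18]
tool_rot [[0.42, 0.3, 0.86], [-0.08, 0.95, -0.3], [-0.9, 0.05, 0.42]]
contact_force [-0.58, 0.22, -0.09]
ft_torque [0.11, 0.54, -0.01]
finger_gap 30.24
tilt 25.186006778888974 az -0.19232207167059442
```

Emit:
move_arm --pt "-3 1 1 0" --pt "-6 2 2 0" --pt "-9 3 3 0"

```text
t: 8.55
ee_pos: [534.7, -101.8, 831.5]
tool_rot: [[0.456, 0.3, 0.838], [-0.088, 0.952, -0.293], [-0.886, 0.06, 0.46]]
contact_force: [-0.1, -0.4, 0.1]
finger_gap: 30.7
```

Emit:
move_arm --pt "-2 1.5 0.5 0" --pt "-4 3 1 0" --pt "-6 4 1.5 0"

```text
t: 8.8
ee_pos: [526.8, -63.3, 850.8]
tool_rot: [[0.491, 0.295, 0.82], [-0.092, 0.953, -0.288], [-0.867, 0.066, 0.495]]
contact_force: [-0.2, 0.9, 0.8]
finger_gap: 30.4
```

```bash
python3 s.py
```

```text
t 8.8
joint_positions [-0.4684, 0.1743, 0.7405, 0.4791, -0.1557, 2.002, 1.3825]
ee_pos [526.76, -63.28, 850.78]
tool_rot [[0.49, 0.3, 0.82], [-0.09, 0.95, -0.29], [-0.87, 0.07, 0.49]]
contact_force [-0.2, 0.92, 0.8]
ft_torque [0.13, 0.5, -0.01]
finger_gap 30.42
tilt 29.94454591998047 az -0.18468899597264207
```

```bash
cat > geo.py <<'E'
from fit import *
q=np.load("q.npy")
def blade(th,hatch=0.04,h=49):
    W,B,up,n=pts(q,hatch); a=np.deg2rad(40)-th; y=np.array([0,1,0])
    d=np.cos(a)*up+np.sin(a)*y; G=B+h*n
    return W(G+32*d),W(G-32*d),W(G),W(B),W(B+n)-W(B),W(B+d)-W(B),W(B+up)-W(B),W(B+y)-W(B)
E
python3 - <<'E'
from geo import *
for th in(0,.06,.12):
    b=blade(th);p=proj("top",b[:3]);z=(p-[220,75]+.5)*3.6-.5
    print(th,np.round(z,0).tolist(),np.degrees(np.arctan2(*(z[1]-z[0])[::-1])))
m=np.array([[318,425],[380,497]]);print(np.degrees(np.arctan2(72,62)))
b=blade(0.06,h=38);G,n=b[2],b[4];print("G",G,"n",n)
o=arm.get_obs();R=o["tool_rot"];p=o["ee_pos"]
y=b[7];print("psi",np.degrees(np.arctan2(R[:,1]@b[6],R[:,1]@b[7])),"y·n",R[:,1]@n, "x.n",R[:,0]@n)
for back in(180,):
    t=G-back*R[:,0]; print(t, "tool delta cm",np.round(R.T@(t-p)/10,2))
E
```

```text
0 [[322.0, 428.0], [383.0, 500.0], [353.0, 464.0]] 49.9796816420697
0.06 [[324.0, 426.0], [380.0, 502.0], [353.0, 464.0]] 53.59606938794002
0.12 [[327.0, 425.0], [378.0, 504.0], [353.0, 464.0]] 57.22999798651309
49.267893300290815
G [617.07910372 -94.70936852 138.89719792] n [-0.45873015  0.0759088   0.88532734]
psi 8.667815626672219 y·n -0.0043503396174197455 x.n -0.9991886237215373
[528.75804614 -78.20940838 294.86880465] tool delta cm [ 48.4   -5.05 -26.91]
```

Emit:
move_arm --pt "3.2 -0.3 -1.8 0" --pt "6.4 -0.7 -3.6 0" --pt "9.6 -1 -5.3 0" --pt "12.8 -1.3 -7.1 0" --pt "16 -1.7 -8.9 0" --pt "19.2 -2 -10.7 0" --pt "22.4 -2.3 -12.5 0" --pt "25.6 -2.7 -14.2 0"

```text
t: 9.47
ee_pos: [526.8, -72.6, 553.8]
tool_rot: [[0.489, 0.295, 0.821], [-0.091, 0.953, -0.288], [-0.867, 0.067, 0.493]]
contact_force: [1.0, 0.0, 1.3]
finger_gap: 30.5
```

Emit:
move_arm --pt "3.2 -0.3 -1.8 -6" --pt "6.4 -0.7 -3.6 -12" --pt "9.6 -1 -5.3 -18" --pt "12.8 -1.3 -7.1 -24" --pt "16 -1.7 -8.9 -30" --pt "19.2 -2 -10.7 -36" --pt "22.4 -2.3 -12.4 -42" --pt "22.4 -2.3 -12.4 -48"

```text
t: 10.13
ee_pos: [524.4, -79.9, 292.1]
tool_rot: [[0.481, -0.418, 0.77], [-0.094, 0.849, 0.52], [-0.872, -0.322, 0.369]]
contact_force: [-1.0, -0.1, 0.3]
finger_gap: 30.1
```

```bash
python3 s.py; python3 - <<'E'
from h import *
im=imaging.snapshot("top");cv2.imwrite("pics/t2.png",cv2.resize(im[75:285,220:440,::-1],None,fx=2.8,fy=2.8,interpolation=cv2.INTER_CUBIC))
im=imaging.snapshot("scene");cv2.imwrite("pics/s2.png",cv2.resize(im[90:265,95:295,::-1],None,fx=3.4,fy=3.4,interpolation=cv2.INTER_CUBIC))
E
```

```text
t 10.13
joint_positions [-0.9555, -0.1705, 0.8459, 2.1877, 0.465, 0.6149, 1.6899]
ee_pos [524.38, -79.94, 292.14]
tool_rot [[0.48, -0.42, 0.77], [-0.09, 0.85, 0.52], [-0.87, -0.32, 0.37]]
contact_force [-1.0, -0.1, 0.28]
ft_torque [0.19, 0.73, -0.07]
finger_gap 30.13
tilt 29.34909656260845 az -0.19244726674142656
```

View pics/t2.png

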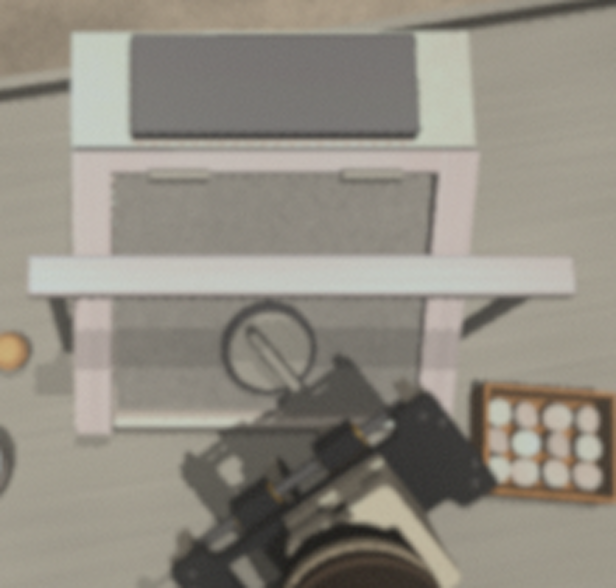

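View pics/s2.png

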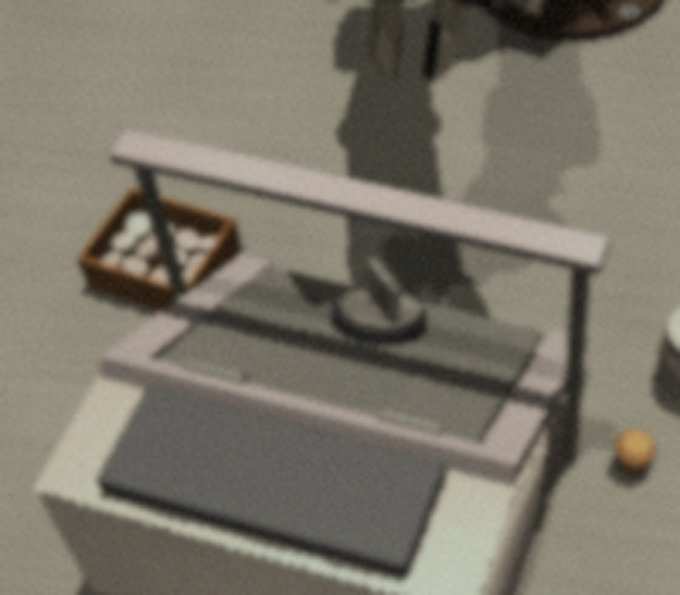

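```bash
python3 - <<'E'
from geo import *
o=arm.get_obs();p=o["ee_pos"];R=o["tool_rot"]
im=imaging.snapshot("top");f=4
big=cv2.resize(im[150:350,230:420,::-1],None,fx=f,fy=f,interpolation=cv2.INTER_CUBIC)[:600]
def L(P,c):
    P=proj("top",[p+R@np.array(x,float) for x in P]);cv2.polylines(big,[np.int32((P-[230,150]+.5)*f)],True,c,1)
for hx,c in((-66,(0,0,255)),(-110,(0,255,0)),(-150,(255,0,0))):
    L([(hx,95,37.5),(hx,95,-37.5),(hx,-95,-37.5),(hx,-95,37.5)],c)
L([(0,15,9.5),(0,15,-9.5),(0,-15,-9.5),(0,-15,9.5)],(0,255,255))
# approach line
b=blade(0.0,h=49)
P=proj("top",b[:2]);cv2.polylines(big,[np.int32((P-[230,150]+.5)*f)],False,(255,0,255),1)
cv2.imwrite("pics/t3.png",big)
e=b[7]*np.cos(np.deg2rad(40))-b[6]*np.sin(np.deg2rad(40))
print("psi",np.degrees(np.arctan2(R[:,1]@b[6],R[:,1]@b[7])), "offset of G (h38) in tool",R.T@(blade(0,h=38)[2]-p))
E
```

```text
psi -39.42947576321696 offset of G (h38) in tool [182.76990527   1.63776297   1.29131214]
```

View pics/t3.png

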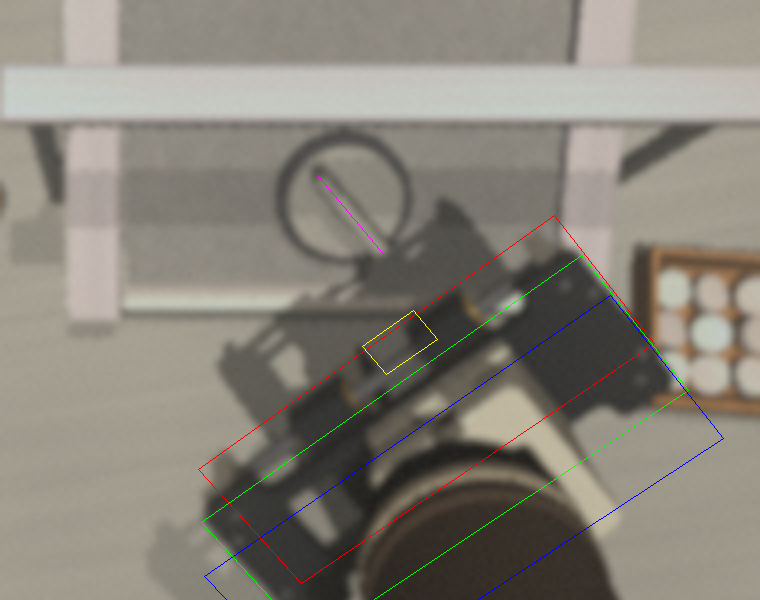

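The tool is tilted 29° and clear of the bar. The 190 mm body would hit the bar if I followed the wing's full twist. So I'll straddle only the wing's lower half, keep the twist small, and push it round its arc with one finger. The wing then stays free to rise and drop.

```bash
cat > plan.py <<'E'
from geo import *
import sys
def frame():
    R=arm.get_obs()["tool_rot"]; n=-R[:,0]
    yh=np.array([-np.sin(q[2]),np.cos(q[2]),0]); v=yh-(yh@n)*n; v/=np.linalg.norm(v)
    u=np.cross(v,n); return u,v,n
def axis(th,h):   # axis point at height h over ajar base
    hatch=.04-.042*th
    W,B,up,nn=pts(q,hatch); return W(B+h*nn)
def target(th,H,psi,g=34,r=26,extra=0,center=None):
    """TCP world pos; H height of TCP above tight base plane (along n); extra = push beyond contact mm"""
    u,v,n=frame(); a=np.deg2rad(40)-th; ps=np.deg2rad(psi)
    d=np.cos(a)*u+np.sin(a)*v; t=-np.sin(a)*u+np.cos(a)*v
    y=np.sin(ps)*u+np.cos(ps)*v; z=np.cos(ps)*u-np.sin(ps)*v
    A=axis(th,38)
    W,B,_,_=pts(q,0); B0=W(B)
    A=A+n*(H-(A-B0)@n)
    if center is not None: return A-center*d
    s=np.clip((psi+np.degrees(a))/20,-1,1)
    return A-r*d-5*t+(g/2)*y+9.5*s*z+extra*t
def delta(P,psi):
    o=arm.get_obs();R=o["tool_rot"];u,v,n=frame()
    ps0=np.degrees(np.arctan2(R[:,1]@u,R[:,1]@v))
    return np.round(np.r_[R.T@(P-o["ee_pos"])/10,psi-ps0],2)
E
python3 - <<'E'
from plan import *
for H in(130,80,50,33):print(H,delta(target(0.03,H,-20,center=18),-20))
E
```

```text
130 [ 9.76  0.28 -1.89 19.18]
80 [14.76  0.28 -1.89 19.18]
50 [17.76  0.28 -1.89 19.18]
33 [19.46  0.28 -1.89 19.18]
```

Emit:
move_arm --pt "3 0.1 -0.6 6" --pt "6 0.2 -1.2 12" --pt "9 0.3 -1.9 19" --pt "9.8 0.3 -1.9 19.2" --pt "9.8 0.3 -1.9 19.2" --jaw 0.63

```text
t: 10.7
ee_pos: [563.0, -95.2, 206.3]
tool_rot: [[0.491, -0.131, 0.861], [-0.092, 0.975, 0.201], [-0.866, -0.178, 0.467]]
contact_force: [0.2, 1.2, 1.2]
finger_gap: 33.8
```

```bash
python3 s.py; python3 - <<'E'
from plan import *
for H in(80,50,33):print(H,delta(target(0.03,H,-20,center=18),-20))
im=imaging.snapshot("top");cv2.imwrite("pics/t4.png",cv2.resize(im[120:300,220:440,::-1],None,fx=3.2,fy=3.2,interpolation=cv2.INTER_CUBIC))
E
```

```text
t 10.7
joint_positions [-0.7723, 0.1542, 0.9163, 2.2544, -0.3025, 0.2803, 2.1243]
ee_pos [562.99, -95.18, 206.28]
tool_rot [[0.49, -0.13, 0.86], [-0.09, 0.98, 0.2], [-0.87, -0.18, 0.47]]
contact_force [0.22, 1.2, 1.24]
ft_torque [0.2, 0.56, 0.04]
finger_gap 33.77
tilt 29.98163477334931 az -0.18491934116548278
80 [ 4.89 -0.03 -0.19 -0.2 ]
50 [ 7.89 -0.03 -0.19 -0.2 ]
33 [ 9.59 -0.03 -0.19 -0.2 ]
```

View pics/t4.png

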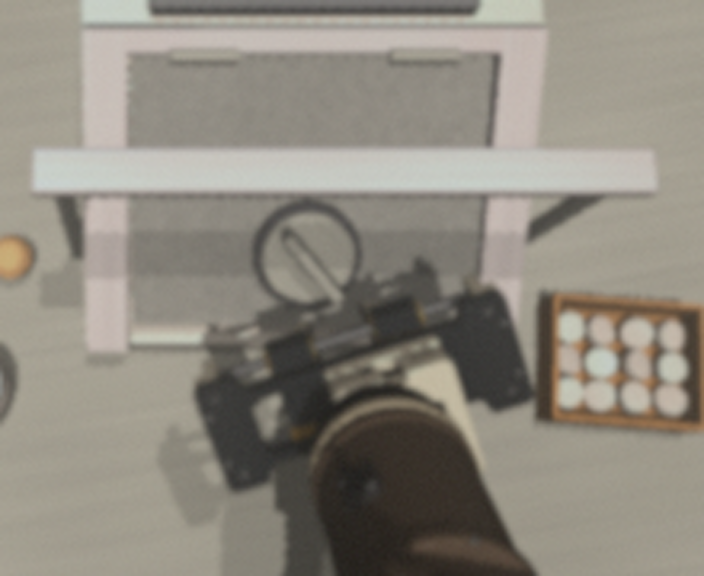

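Emit:
move_arm --pt "2 0 -0.1 0" --pt "4 0 -0.2 0" --pt "4.9 0 -0.2 0" --pt "4.9 0 -0.2 0"

```text
t: 11.08
ee_pos: [584.3, -100.8, 162.6]
tool_rot: [[0.489, -0.134, 0.862], [-0.092, 0.975, 0.204], [-0.867, -0.179, 0.465]]
contact_force: [-0.3, -0.8, -0.8]
finger_gap: 33.7
```

```bash
python3 s.py; python3 - <<'E'
from plan import *
for H in(50,33):print(H,delta(target(0.03,H,-20,center=18),-20))
im=imaging.snapshot("top");cv2.imwrite("pics/t5.png",cv2.resize(im[160:260,260:390,::-1],None,fx=5.6,fy=5.6,interpolation=cv2.INTER_CUBIC))
im=imaging.snapshot("scene");cv2.imwrite("pics/s5.png",cv2.resize(im[120:220,140:270,::-1],None,fx=5.6,fy=5.6,interpolation=cv2.INTER_CUBIC))
E
```

```text
t 11.08
joint_positions [-0.4572, 0.2603, 0.5967, 2.2461, -0.5507, 0.1825, 2.3559]
ee_pos [584.33, -100.81, 162.57]
tool_rot [[0.49, -0.13, 0.86], [-0.09, 0.97, 0.2], [-0.87, -0.18, 0.46]]
contact_force [-0.31, -0.78, -0.82]
ft_torque [0.15, 0.62, 0.03]
finger_gap 33.75
tilt 29.858975754237257 az -0.18553479300483702
50 [3.   0.02 0.13 0.01]
33 [4.7  0.02 0.13 0.01]
```

View pics/t5.png

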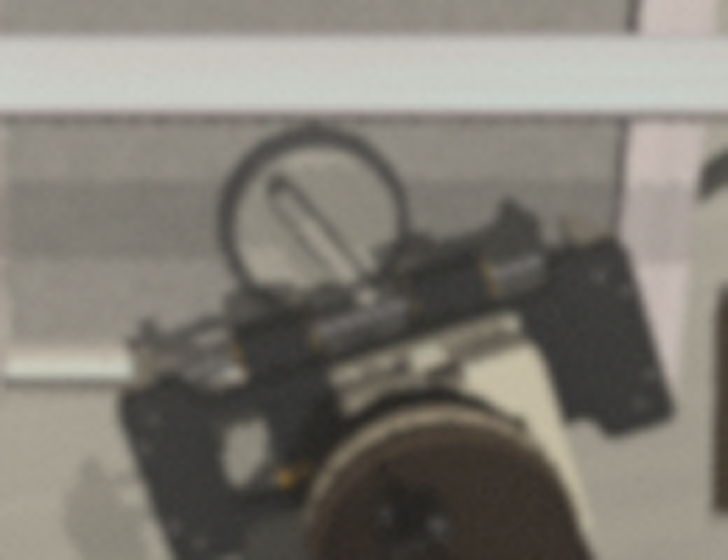

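View pics/s5.png

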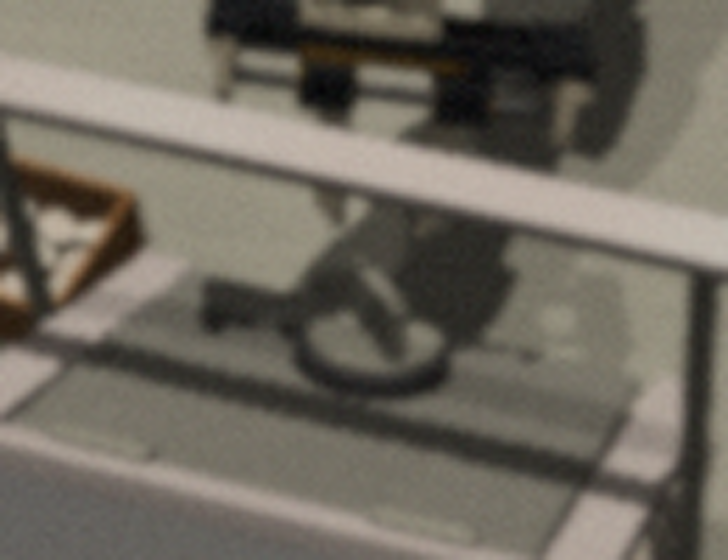

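Emit:
move_arm --pt "1 0 0 0" --pt "2 0 0.1 0" --pt "3 0 0.1 0" --pt "3 0 0.1 0"

```text
t: 11.52
ee_pos: [599.8, -102.9, 137.8]
tool_rot: [[0.49, -0.136, 0.861], [-0.092, 0.974, 0.206], [-0.867, -0.18, 0.465]]
contact_force: [-0.2, 0.7, 0.5]
finger_gap: 34.1
```

```bash
python3 s.py; python3 - <<'E'
from plan import *
for H in(50,33):print(H,delta(target(0.03,H,-20,center=18),-20))
E
```

```text
t 11.52
joint_positions [-0.3179, 0.3193, 0.4421, 2.2309, -0.6647, 0.1243, 2.4642]
ee_pos [599.75, -102.94, 137.82]
tool_rot [[0.49, -0.14, 0.86], [-0.09, 0.97, 0.21], [-0.87, -0.18, 0.47]]
contact_force [-0.22, 0.7, 0.55]
ft_torque [0.18, 0.62, -0.01]
finger_gap 34.12
tilt 29.9361558684203 az -0.185222447488013
50 [ 0.08 -0.01 -0.    0.12]
33 [ 1.78 -0.01 -0.    0.12]
```

Emit:
move_arm --pt "0.6 0 0 0" --pt "1.2 0 0 0" --pt "1.7 0 0 0" --pt "1.7 0 0 0"

```text
t: 11.85
ee_pos: [608.2, -104.4, 124.1]
tool_rot: [[0.489, -0.136, 0.862], [-0.092, 0.974, 0.206], [-0.868, -0.18, 0.464]]
contact_force: [0.3, 0.4, -0.8]
finger_gap: 33.9
```

```bash
python3 s.py; python3 - <<'E'
from plan import *
for H in(50,33):print(H,delta(target(0.03,H,-20,center=18),-20))
E
```

```text
t 11.85
joint_positions [-0.3154, 0.3604, 0.4506, 2.2231, -0.9421, 0.1187, 2.7369]
ee_pos [608.18, -104.45, 124.07]
tool_rot [[0.49, -0.14, 0.86], [-0.09, 0.97, 0.21], [-0.87, -0.18, 0.46]]
contact_force [0.3, 0.42, -0.77]
ft_torque [0.19, 0.57, 0.02]
finger_gap 33.89
tilt 29.815358428026848 az -0.18597657208339322
50 [-1.54  0.   -0.06  0.12]
33 [ 0.16  0.   -0.06  0.12]
```

```bash
cat > wp.py <<'E'
from plan import *
def psi(th): return np.clip(-20+ (th)*32,-20,25)
def HH(th): return np.interp(th,[0,.2,.7,1.1,1.7],[34,34,36,36,33])
if __name__=="__main__":
    for th in [float(x) for x in sys.argv[1:]]:
        print(th,round(psi(th),1),delta(target(th,HH(th),psi(th)),psi(th)))
E
python3 wp.py 0 .1 .2 .3 .4 .5 .6 .7 .8 1.0 1.2 1.4 1.6
```

```text
0.0 -20.0 [0.06 0.9  0.33 0.12]
0.1 -16.8 [0.06 1.1  0.17 3.32]
0.2 -13.6 [0.06 1.31 0.02 6.52]
0.3 -10.4 [ 0.02  1.54 -0.1   9.72]
0.4 -7.2 [-0.02  1.78 -0.2  12.92]
0.5 -4.0 [-0.06  2.03 -0.26 16.12]
0.6 -0.8 [-0.1   2.3  -0.31 19.32]
0.7 2.4 [-0.14  2.57 -0.32 22.52]
0.8 5.6 [-0.14  2.84 -0.3  25.72]
1.0 12.0 [-0.14  3.38 -0.18 32.12]
1.2 18.4 [-0.09  3.9   0.06 38.52]
1.4 24.8 [1.000e-02 4.380e+00 4.000e-01 4.492e+01]
1.6 25.0 [ 0.11  4.85  0.66 45.12]
```

Emit:
move_arm --pt "0 0.3 0.1 1" --pt "0 0.6 0.2 2" --pt "0 0.9 0.3 2" --pt "0 1 0.25 3"

```text
t: 12.18
ee_pos: [608.9, -95.0, 123.4]
tool_rot: [[0.489, -0.09, 0.868], [-0.094, 0.984, 0.155], [-0.867, -0.157, 0.473]]
contact_force: [2.1, -3.6, 2.2]
finger_gap: 34.0
```

```bash
python3 s.py; python3 wp.py 0 .1 .2 .3 .4 .6 .8
```

```text
t 12.18
joint_positions [-0.3665, 0.3654, 0.487, 2.2279, -0.9774, 0.1183, 2.6983]
ee_pos [608.95, -94.99, 123.37]
tool_rot [[0.49, -0.09, 0.87], [-0.09, 0.98, 0.15], [-0.87, -0.16, 0.47]]
contact_force [2.1, -3.62, 2.21]
ft_torque [-0.53, -0.13, -0.18]
finger_gap 34.01
tilt 29.861354386102747 az -0.18911442981925572
0.0 -20.0 [ 0.04 -0.01  0.11 -2.89]
0.1 -16.8 [ 0.04  0.17 -0.07  0.31]
0.2 -13.6 [ 0.04  0.37 -0.23  3.51]
0.3 -10.4 [ 0.    0.59 -0.36  6.71]
0.4 -7.2 [-0.04  0.83 -0.47  9.91]
0.6 -0.8 [-0.12  1.34 -0.61 16.31]
0.8 5.6 [-0.16  1.88 -0.63 22.71]
```

```bash
cat > f.py <<'E'
from wp import *
o=arm.get_obs();u,v,n=frame();F=o["contact_force"];j=o["joint_positions"]
y=o["tool_rot"][:,1];z=o["tool_rot"][:,2]
print("t",round(o["t"],2),"F uvn",np.round([F@u,F@v,F@n],1),"F toolyz",np.round([F@y,F@z],1),"j6,7",np.round(j[5:],3),"tilt",round(np.degrees(np.arccos(n[2])),1),"gap",round(o["finger_gap"],1))
# implied theta
from scipy.optimize import minimize_scalar
R=o["tool_rot"];ps=np.degrees(np.arctan2(R[:,1]@u,R[:,1]@v))
# solve theta s.t. pad touches blade: check both pad edges and blade tip
A0=axis(.8,38);
best=None
for th in np.arange(-.1,2.3,.002):
    a=np.deg2rad(40)-th;d=np.cos(a)*u+np.sin(a)*v;t=-np.sin(a)*u+np.cos(a)*v;A=axis(th,38)
    m=-9
    for e in(-9.5,0,9.5):
        P=o["ee_pos"]+R@np.array([0,-17,e]); w=P-A
        if -32<w@d<0: m=max(m,w@t+5)
    T=A-32*d-5*t; w=R.T@(T-o["ee_pos"])
    if abs(w[2])<9.5: m=max(m,-(w[1]+17))
    if m<0: best=th;break
print("implied theta",best,"psi",round(ps,1))
th0=best if best else 0
for th in ([float(x) for x in sys.argv[1:]]):
    print(th,round(float(psi(th)),1),delta(target(th,HH(th),psi(th)),psi(th)))
E
python3 f.py .2 .3
```

```text
t 12.18 F uvn [ 3.4 -3.2  0.6] F toolyz [-4.1  2.3] j6,7 [0.118 2.698] tilt 29.9 gap 34.0
implied theta 0.046000000000000124 psi -17.1
0.2 -13.6 [ 0.04  0.37 -0.23  3.51]
0.3 -10.4 [ 0.    0.59 -0.36  6.71]
```

Emit:
move_arm --pt "0 0.17 -0.1 1.5" --pt "0 0.4 -0.2 3.5" --pt "0 0.6 -0.35 6.5"

```text
t: 12.43
ee_pos: [607.0, -91.3, 121.9]
tool_rot: [[0.491, 0.013, 0.871], [-0.096, 0.995, 0.039], [-0.866, -0.103, 0.49]]
contact_force: [6.4, -5.4, -0.5]
finger_gap: 34.2
```

```bash
python3 f.py .3 .4 .5 .6 .7
```

```text
t 12.43 F uvn [ 5.9 -4.2 -4.1] F toolyz [-5.2  5.1] j6,7 [0.117 2.688] tilt 30.0 gap 34.2
implied theta 0.25600000000000034 psi -10.4
0.3 -10.4 [ 0.01  0.17 -0.2   0.03]
0.4 -7.2 [-0.03  0.39 -0.34  3.23]
0.5 -4.0 [-0.07  0.63 -0.45  6.43]
0.6 -0.8 [-0.11  0.88 -0.53  9.63]
0.7 2.4 [-0.15  1.15 -0.59 12.83]
```

Emit:
move_arm --pt "0 0.2 -0.2 1" --pt "0 0.4 -0.35 3.2" --pt "-0.1 0.65 -0.45 6.4"

```text
t: 12.68
ee_pos: [602.1, -85.7, 119.6]
tool_rot: [[0.491, 0.111, 0.864], [-0.097, 0.993, -0.073], [-0.866, -0.048, 0.498]]
contact_force: [4.9, -7.5, -0.2]
finger_gap: 33.5
```

```bash
python3 f.py .5 .6 .7 .8
```

```text
t 12.68 F uvn [ 5.1 -6.5 -3.3] F toolyz [-6.9  4.6] j6,7 [0.118 2.67 ] tilt 30.0 gap 33.5
implied theta 0.5080000000000006 psi -4.0
0.5 -4.0 [ 0.03  0.06  0.07 -0.02]
0.6 -0.8 [-0.01  0.3  -0.05  3.18]
0.7 2.4 [-0.05  0.56 -0.13  6.38]
0.8 5.6 [-0.05  0.82 -0.19  9.58]
```

Emit:
move_arm --pt "0 0.15 0 1.6" --pt "0 0.3 -0.05 3.2" --pt "-0.05 0.45 -0.1 4.8" --pt "-0.1 0.6 -0.1 6.4"

```text
t: 13.02
ee_pos: [600.9, -80.5, 119.5]
tool_rot: [[0.49, 0.208, 0.846], [-0.099, 0.978, -0.183], [-0.866, 0.007, 0.5]]
contact_force: [4.6, -10.8, -2.2]
finger_gap: 34.1
```

```bash
python3 f.py .7 .8 .9 1.0
```

```text
t 13.02 F uvn [ 4.3 -9.8 -5.2] F toolyz [-9.6  4.7] j6,7 [0.123 2.573] tilt 30.0 gap 34.1
implied theta 0.6920000000000007 psi 2.5
0.7 2.4 [ 0.05  0.06  0.01 -0.05]
0.8 5.6 [ 0.05  0.31 -0.08  3.15]
0.9 8.8 [ 0.05  0.58 -0.14  6.35]
1.0 12.0 [ 0.05  0.86 -0.18  9.55]
```

Emit:
move_arm --pt "0 0.15 0 1.6" --pt "0 0.3 -0.05 3.2" --pt "0 0.45 -0.1 4.8"

```text
t: 13.27
ee_pos: [601.1, -77.7, 119.4]
tool_rot: [[0.491, 0.281, 0.825], [-0.101, 0.959, -0.266], [-0.865, 0.047, 0.499]]
contact_force: [5.1, -14.1, -1.2]
finger_gap: 33.9
```

```bash
python3 f.py .8 .9 1.0 1.1
```

```text
t 13.27 F uvn [  5.7 -13.   -5. ] F toolyz [-12.2   7.4] j6,7 [0.124 2.497] tilt 30.1 gap 33.9
implied theta 0.7940000000000008 psi 7.3
0.8 5.6 [ 0.06  0.04 -0.05 -1.74]
0.9 8.8 [ 0.06  0.3  -0.13  1.46]
1.0 12.0 [ 0.06  0.58 -0.19  4.66]
1.1 15.2 [ 0.06  0.86 -0.22  7.86]
```

Emit:
move_arm --pt "0 0 0 0" --pt "0 0.1 0 0"

```text
t: 13.43
ee_pos: [601.1, -76.9, 119.3]
tool_rot: [[0.49, 0.28, 0.825], [-0.101, 0.959, -0.265], [-0.866, 0.046, 0.499]]
contact_force: [4.0, -16.2, -0.9]
finger_gap: 34.4
```

```bash
python3 f.py .8 .9 1.0 1.1; python3 - <<'E'
from plan import *
im=imaging.snapshot("top");cv2.imwrite("pics/t6.png",cv2.resize(im[160:260,260:390,::-1],None,fx=5.6,fy=5.6,interpolation=cv2.INTER_CUBIC))
im=imaging.snapshot("scene");cv2.imwrite("pics/s6.png",cv2.resize(im[120:220,140:270,::-1],None,fx=5.6,fy=5.6,interpolation=cv2.INTER_CUBIC))
E
```

```text
t 13.43 F uvn [  5.3 -15.2  -4.4] F toolyz [-14.4   7.2] j6,7 [0.125 2.495] tilt 30.0 gap 34.4
implied theta 0.8180000000000008 psi 7.3
0.8 5.6 [ 0.07 -0.04 -0.03 -1.69]
0.9 8.8 [ 0.07  0.22 -0.11  1.51]
1.0 12.0 [ 0.07  0.5  -0.17  4.71]
1.1 15.2 [ 0.07  0.78 -0.2   7.91]
```

View pics/t6.png

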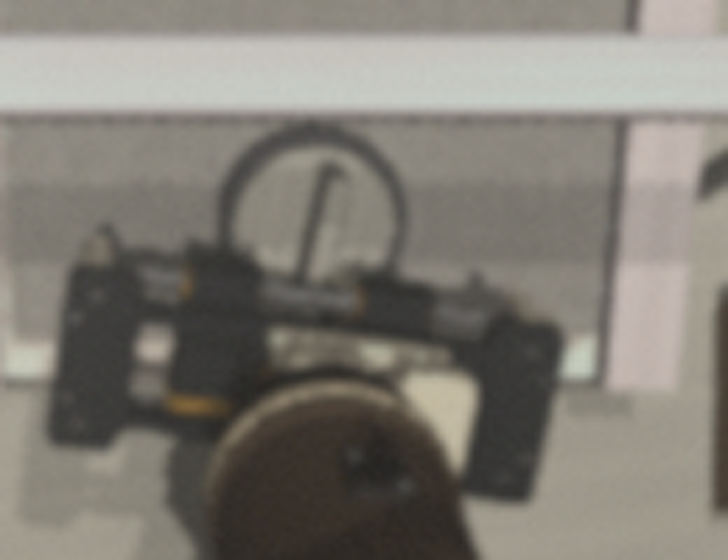

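View pics/s6.png

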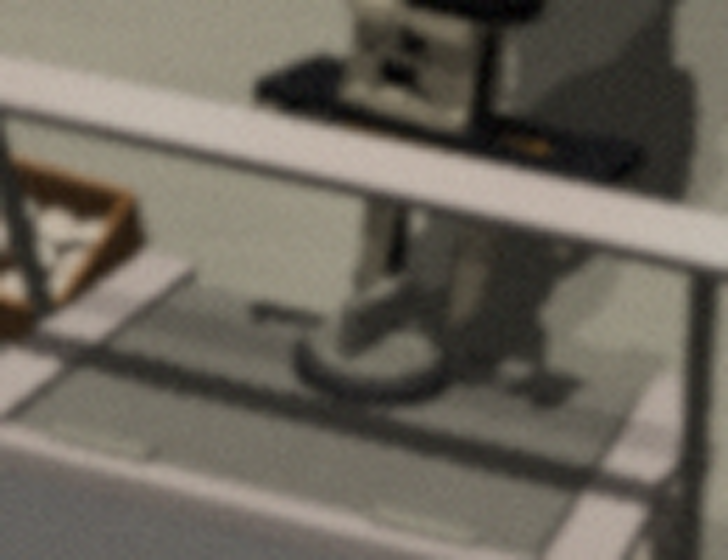

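```bash
cat > g.py <<'E'
from plan import *
H=float(sys.argv[1]);ps=float(sys.argv[2])
for th in [float(x) for x in sys.argv[3:]]:
    a=40-np.degrees(th)
    # contact at pad upper edge, r=29
    P=target(th,H,ps,r=29)
    # replace s by -1
    u,v,n=frame();z=np.cos(np.deg2rad(ps))*u-np.sin(np.deg2rad(ps))*v
    s=np.clip((ps+a)/20,-1,1); P=P+9.5*(np.clip((ps+a)/8,-1,1)-s)*z
    print(th,delta(P,ps))
E
python3 g.py 38 7 .85 .9 1.0 1.1 1.2
```

```text
0.85 [-0.14  0.11 -0.5  -0.29]
0.9 [-0.14  0.25 -0.87 -0.29]
1.0 [-0.14  0.54 -1.3  -0.29]
1.1 [-0.14  0.84 -1.3  -0.29]
1.2 [-0.14  1.13 -1.27 -0.29]
```

Emit:
move_arm --pt "0 -0.2 0 0" --pt "-0.1 -0.2 -0.5 0" --pt "-0.1 -0.2 -0.9 0" --pt "-0.1 0 -0.9 0" --pt "-0.1 0.1 -0.9 0"

```text
t: 13.95
ee_pos: [592.1, -72.0, 115.4]
tool_rot: [[0.487, 0.279, 0.828], [-0.098, 0.959, -0.266], [-0.868, 0.048, 0.494]]
contact_force: [-1.1, -13.4, 1.4]
finger_gap: 34.0
```

```bash
python3 f.py ; python3 g.py 38 7 .85 .9 1.0 1.1 1.2
```

```text
t 13.95 F uvn [  1.7 -13.4   0.4] F toolyz [-13.1   3.4] j6,7 [0.117 2.562] tilt 29.8 gap 34.0
implied theta 0.8920000000000009 psi 7.3
0.85 [-0.   -0.11  0.56 -0.29]
0.9 [-0.    0.03  0.2  -0.29]
1.0 [-0.    0.33 -0.24 -0.29]
1.1 [-0.    0.62 -0.24 -0.29]
1.2 [-0.    0.91 -0.21 -0.29]
```

Emit:
move_arm --pt "0 0.15 -0.1 0" --pt "-0.05 0.2 -0.2 0"

```text
t: 14.12
ee_pos: [591.3, -69.2, 115.4]
tool_rot: [[0.486, 0.278, 0.828], [-0.097, 0.959, -0.265], [-0.868, 0.048, 0.494]]
contact_force: [2.6, -12.7, -2.4]
finger_gap: 33.8
```

```bash
python3 f.py ; python3 g.py 38 7 .95 1.0 1.1 1.2
```

```text
t 14.12 F uvn [  2.9 -12.   -4.6] F toolyz [-11.6   4.4] j6,7 [0.117 2.557] tilt 29.7 gap 33.8
implied theta 0.978000000000001 psi 7.3
0.95 [ 0.06 -0.07 -0.02 -0.26]
1.0 [ 0.06  0.08 -0.1  -0.26]
1.1 [ 0.06  0.37 -0.1  -0.26]
1.2 [ 0.06  0.66 -0.07 -0.26]
```

Emit:
move_arm --pt "0 0.1 -0.05 0" --pt "0 0.2 -0.1 0"

```text
t: 14.28
ee_pos: [591.2, -67.3, 115.4]
tool_rot: [[0.486, 0.279, 0.828], [-0.098, 0.959, -0.266], [-0.868, 0.048, 0.494]]
contact_force: [2.9, -12.5, -1.5]
finger_gap: 33.9
```

```bash
python3 f.py ; python3 g.py 37 7 1.1 1.2 1.3
```

```text
t 14.28 F uvn [  3.5 -11.8  -3.9] F toolyz [-11.3   5. ] j6,7 [0.117 2.552] tilt 29.7 gap 33.9
implied theta 1.036000000000001 psi 7.3
1.1 [ 0.18  0.19 -0.03 -0.28]
1.2 [ 0.18  0.48 -0.   -0.28]
1.3 [ 0.18  0.77  0.05 -0.28]
```

Emit:
move_arm --pt "0 0.1 0 0" --pt "0 0.2 0 0"

```text
t: 14.45
ee_pos: [591.6, -66.0, 115.5]
tool_rot: [[0.486, 0.28, 0.828], [-0.099, 0.959, -0.266], [-0.868, 0.047, 0.494]]
contact_force: [1.4, -14.1, -1.4]
finger_gap: 34.2
```

```bash
python3 f.py ; python3 g.py 37 7 1.1 1.2 1.3
```

```text
t 14.45 F uvn [  2.5 -13.6  -3.3] F toolyz [-13.2   4.2] j6,7 [0.117 2.544] tilt 29.8 gap 34.2
implied theta 1.080000000000001 psi 7.3
1.1 [ 0.19  0.06 -0.04 -0.29]
1.2 [ 0.19  0.35 -0.01 -0.29]
1.3 [ 0.19  0.64  0.05 -0.29]
```

Emit:
move_arm --pt "0.05 0.1 0 0" --pt "0.1 0.2 0 0"

```text
t: 14.62
ee_pos: [592.4, -64.2, 114.6]
tool_rot: [[0.486, 0.28, 0.828], [-0.098, 0.959, -0.266], [-0.869, 0.048, 0.493]]
contact_force: [-0.5, -16.0, 2.1]
finger_gap: 34.0
```

```bash
python3 f.py ; python3 g.py 37 7 1.2 1.3
```

```text
t 14.62 F uvn [  2.9 -15.8   0.5] F toolyz [-15.3   4.9] j6,7 [0.117 2.542] tilt 29.7 gap 34.0
implied theta 1.144000000000001 psi 7.3
1.2 [ 0.09  0.16  0.01 -0.34]
1.3 [ 0.09  0.44  0.07 -0.34]
```

Emit:
move_arm --pt "0.05 0.1 0 0" --pt "0.1 0.15 0 0"

```text
t: 14.78
ee_pos: [593.0, -63.4, 113.9]
tool_rot: [[0.485, 0.281, 0.828], [-0.099, 0.959, -0.267], [-0.869, 0.048, 0.493]]
contact_force: [-4.0, -16.9, 5.1]
finger_gap: 34.0
```

```bash
python3 f.py ; python3 g.py 37 7 1.2 1.3
```

```text
t 14.78 F uvn [  1.5 -17.4   4.7] F toolyz [-17.1   3.7] j6,7 [0.117 2.54 ] tilt 29.7 gap 34.0
implied theta 1.172000000000001 psi 7.4
1.2 [ 0.01  0.07  0.02 -0.39]
1.3 [ 0.01  0.35  0.08 -0.39]
```

Emit:
move_arm --pt "0 -0.1 0 0" --pt "0 -0.2 0 0"

```text
t: 14.95
ee_pos: [592.4, -64.3, 113.9]
tool_rot: [[0.485, 0.279, 0.829], [-0.097, 0.959, -0.266], [-0.869, 0.048, 0.492]]
contact_force: [-3.4, -9.6, 4.0]
finger_gap: 34.0
```

```bash
python3 f.py ; python3 - <<'E'
from plan import *
im=imaging.snapshot("top");cv2.imwrite("pics/t7.png",cv2.resize(im[160:260,260:390,::-1],None,fx=5.6,fy=5.6,interpolation=cv2.INTER_CUBIC))
im=imaging.snapshot("scene");cv2.imwrite("pics/s7.png",cv2.resize(im[120:220,140:270,::-1],None,fx=5.6,fy=5.6,interpolation=cv2.INTER_CUBIC))
E
```

```text
t 14.95 F uvn [  0.5 -10.1   4.2] F toolyz [-9.9  1.7] j6,7 [0.117 2.545] tilt 29.6 gap 34.0
implied theta 1.138000000000001 psi 7.3
```

View pics/t7.png

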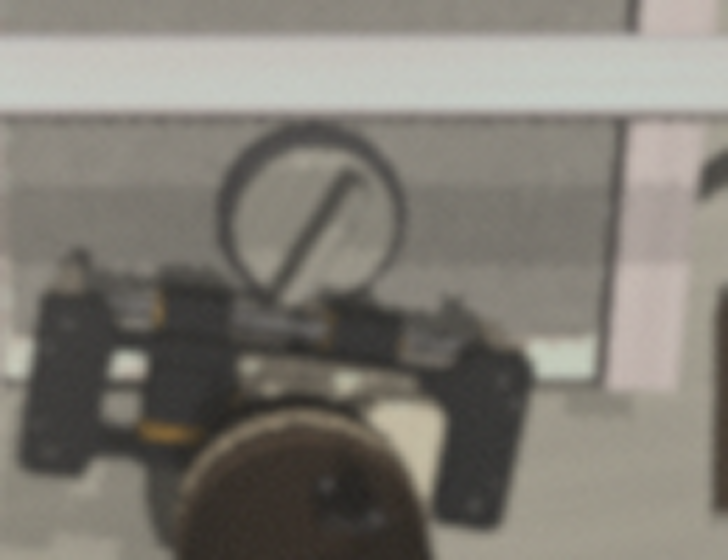

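View pics/s7.png

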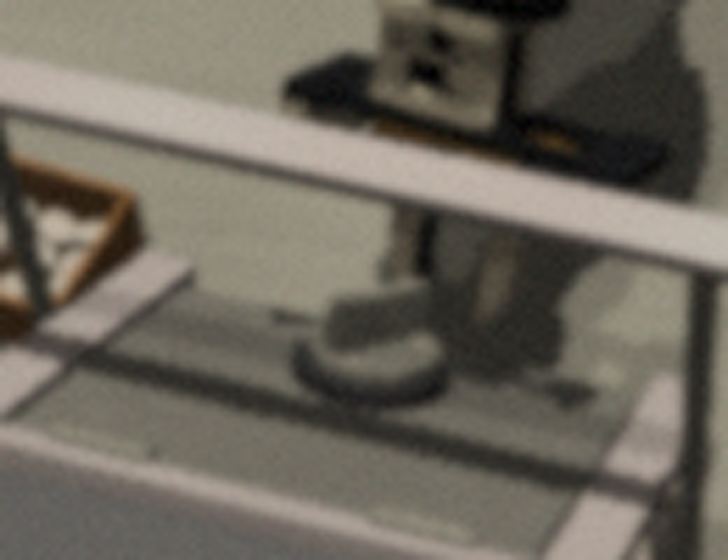

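```bash
cat > ov.py <<'E'
from geo import *
import sys
tag=sys.argv[1]; th=float(sys.argv[2])
y=np.array([0,1,0])
for nm,(r0,c0) in(("top",(160,260)),("scene",(130,165))):
    f=7.0 if nm=="scene" else 6.0
    im=imaging.snapshot(nm)
    crop=im[r0:r0+85,c0:c0+(110),::-1]
    out=[]
    for lift,col in((3,(0,0,255)),(-6,(0,255,0))):
        b=cv2.resize(crop,None,fx=f*.5*1.0,fy=f*.5*1.0,interpolation=cv2.INTER_CUBIC); ff=f*.5
        W,B,up,n=pts(q,.04-.042*th); a=np.deg2rad(40)-th
        d=np.cos(a)*up+np.sin(a)*y;e=-np.sin(a)*up+np.cos(a)*y
        def line(P,c,cl=True):
            P=proj(nm,[W(p) for p in P]);cv2.polylines(b,[np.int32((P-[c0,r0]+.5)*ff-.5)],cl,c,1)
        T=lambda i,j,h:B+(h+1+lift)*n+i*32*d+j*5*e
        line([T(1,1,49),T(1,-1,49),T(-1,-1,49),T(-1,1,49)],col)
        for i,j in((1,1),(1,-1),(-1,1),(-1,-1)): line([T(i,j,49),T(i,j,18)],col,False)
        line([B+(19+lift)*n+35*(np.cos(t)*up+np.sin(t)*y) for t in np.linspace(0,6.28,50)],col)
        out.append(b)
    raw=cv2.resize(crop,None,fx=f*.5,fy=f*.5,interpolation=cv2.INTER_CUBIC)
    v=np.vstack([np.hstack([raw,out[0]]),np.hstack([out[1],raw])])
    cv2.imwrite(f"pics/{nm}_{tag}.png",v[:600,:800])
E
python3 ov.py a 1.14
python3 - <<'E'
from geo import *
m=np.array([[352,175],[280,295]])/5.6+[260,160]; print(np.degrees(np.arctan2(*(m[1]-m[0])[::-1])))
for th in(1.,1.1,1.2,1.3):
    p=proj("top",blade(th,.04-.042*th)[:2]);print(th,p,np.degrees(np.arctan2(*(p[1]-p[0])[::-1])))
E
```

```text
120.96375653207356
1.0 [[321.92006606 191.24004859]
 [312.56738811 215.64785745]] 110.96602514577295
1.1 [[323.15823906 191.70530678]
 [311.27488793 215.1702164 ]] 116.85905492788157
1.2 [[324.33268322 192.28672649]
 [310.04217728 214.57859113]] 122.6624595275922
1.3 [[325.43088222 192.9774898 ]
 [308.88084937 213.87901403]] 128.37252826761977
```

View pics/scene_a.png

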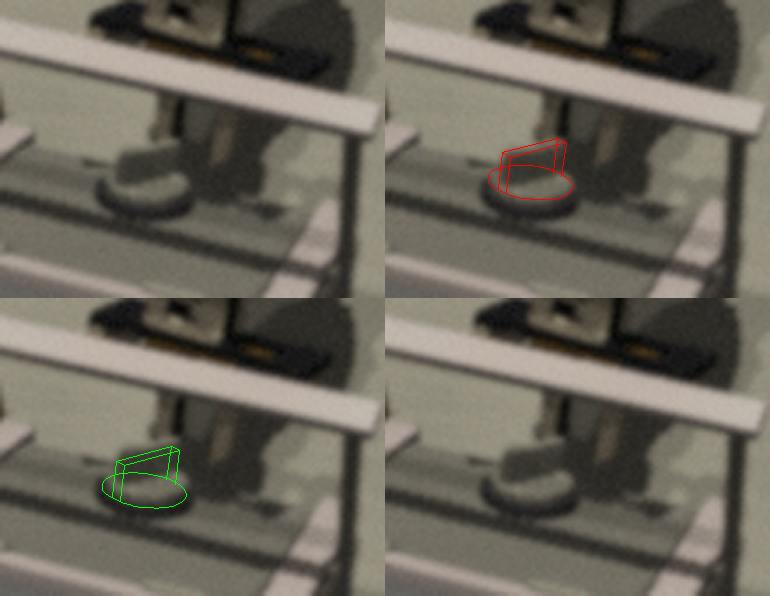

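View pics/top_a.png

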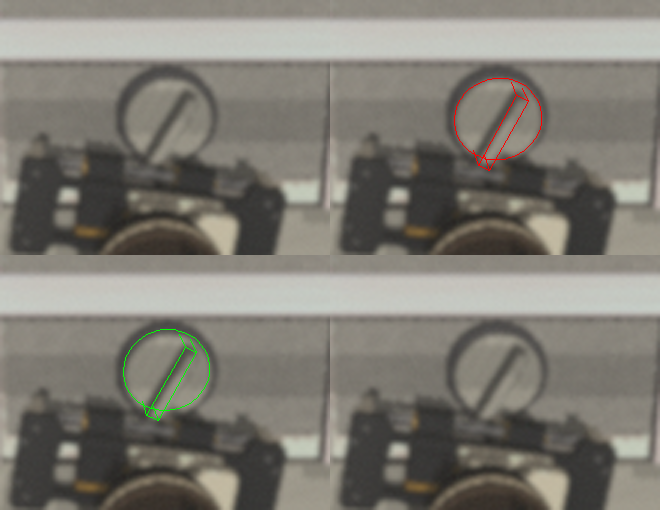

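```bash
sed -i 's/"scene",(130,165)/"scene",(155,180)/; s/r0:r0+85,c0:c0+(110)/r0:r0+(85 if nm=="top" else 40),c0:c0+(110 if nm=="top" else 52)/; s/f=7.0 if/f=15.0 if/' ov.py; python3 ov.py b 1.16
```

```text
(no output)
```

View pics/scene_b.png

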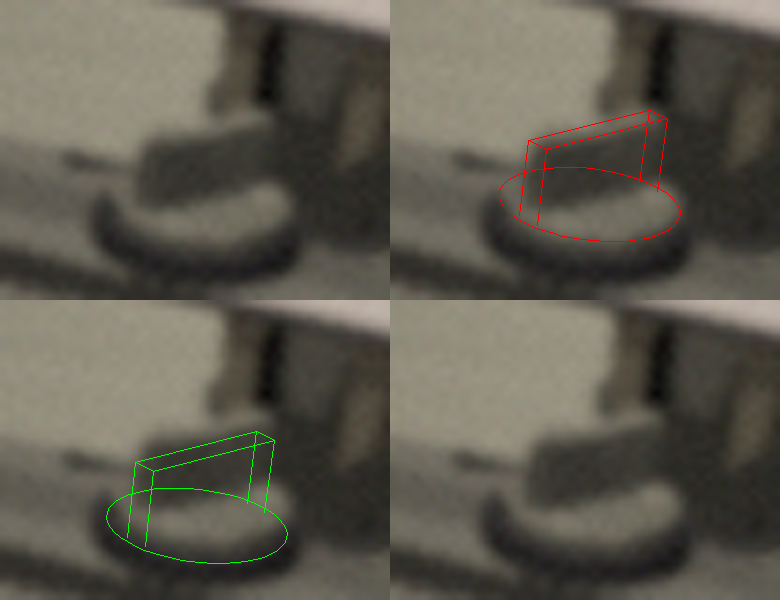

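Emit:
move_arm --pt "-0.1 0 0 0" --pt "-0.1 0.1 0 0" --pt "-0.1 0.2 0 0"

```text
t: 15.5
ee_pos: [592.6, -63.7, 115.0]
tool_rot: [[0.485, 0.281, 0.828], [-0.101, 0.959, -0.266], [-0.868, 0.045, 0.494]]
contact_force: [-0.7, -15.5, 0.5]
finger_gap: 34.0
```

```bash
python3 f.py ; python3 g.py 37 7 1.2 1.3
```

```text
t 15.5 F uvn [  1.8 -15.4  -0.8] F toolyz [-15.1   3.8] j6,7 [0.118 2.53 ] tilt 29.7 gap 34.0
implied theta 1.164000000000001 psi 7.3
1.2 [ 0.12  0.11 -0.01 -0.32]
1.3 [ 0.12  0.39  0.05 -0.32]
```

Emit:
move_arm --pt "0 0.1 0.05 0" --pt "0 0.2 0.15 0"

```text
t: 15.67
ee_pos: [593.7, -62.2, 115.3]
tool_rot: [[0.484, 0.281, 0.828], [-0.101, 0.959, -0.266], [-0.869, 0.045, 0.493]]
contact_force: [-2.9, -12.5, -1.1]
finger_gap: 34.1
```

```bash
python3 f.py ; python3 g.py 37 7 1.2 1.3 1.4
```

```text
t 15.67 F uvn [ -1.3 -12.8  -0.8] F toolyz [-12.8   0.4] j6,7 [0.127 2.515] tilt 29.7 gap 34.1
implied theta 1.232000000000001 psi 7.3
1.2 [ 0.11 -0.07 -0.08 -0.33]
1.3 [ 0.11  0.21 -0.02 -0.33]
1.4 [ 0.11  0.49  0.07 -0.33]
```

Emit:
move_arm --pt "0.03 0.1 0.03 0" --pt "0.05 0.2 0.06 0"

```text
t: 15.83
ee_pos: [595.2, -57.9, 115.0]
tool_rot: [[0.484, 0.278, 0.83], [-0.097, 0.96, -0.264], [-0.87, 0.048, 0.492]]
contact_force: [-0.9, -0.0, 0.5]
finger_gap: 33.9
```

```bash
python3 f.py ; python3 g.py 37 7 1.3 1.4
```

```text
t 15.83 F uvn [-0.5 -0.2  0.8] F toolyz [-0.3 -0.5] j6,7 [0.132 2.508] tilt 29.6 gap 33.9
implied theta 1.3760000000000012 psi 7.2
1.3 [ 0.04 -0.24 -0.02 -0.2 ]
1.4 [ 0.04  0.03  0.07 -0.2 ]
```

The contact force fell from 13 N to 0, so the wing seems to have dropped. I'll stop pushing and check by eye.

Emit:
move_arm --pt "0 -0.3 0 0" --pt "0 -0.5 0 0"

```text
t: 16.0
ee_pos: [594.8, -59.2, 114.9]
tool_rot: [[0.485, 0.271, 0.831], [-0.092, 0.961, -0.26], [-0.87, 0.05, 0.491]]
contact_force: [0.2, 0.4, 0.2]
finger_gap: 33.9
```

```bash
python3 f.py; python3 ov.py c 1.35
```

```text
t 16.0 F uvn [0.2 0.4 0.1] F toolyz [0.5 0.2] j6,7 [0.128 2.525] tilt 29.6 gap 33.9
implied theta 1.3360000000000012 psi 7.0
```

View pics/scene_c.png

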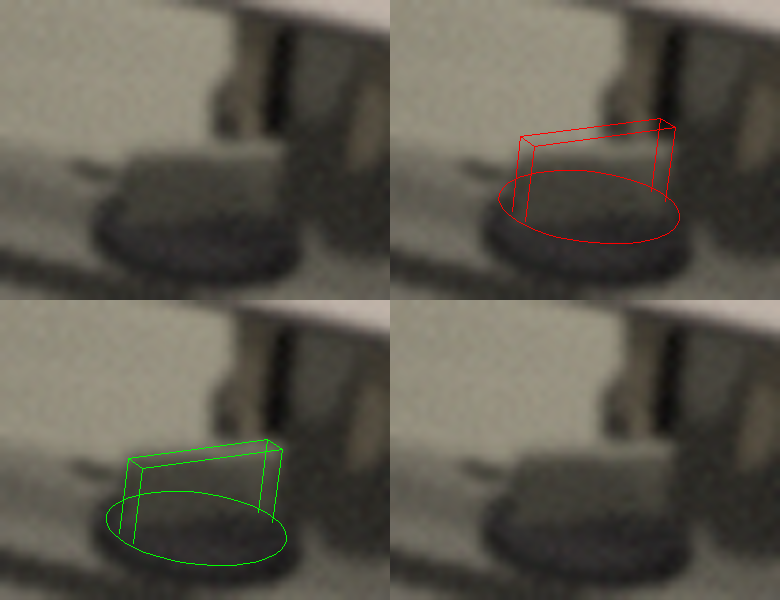

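View pics/top_c.png

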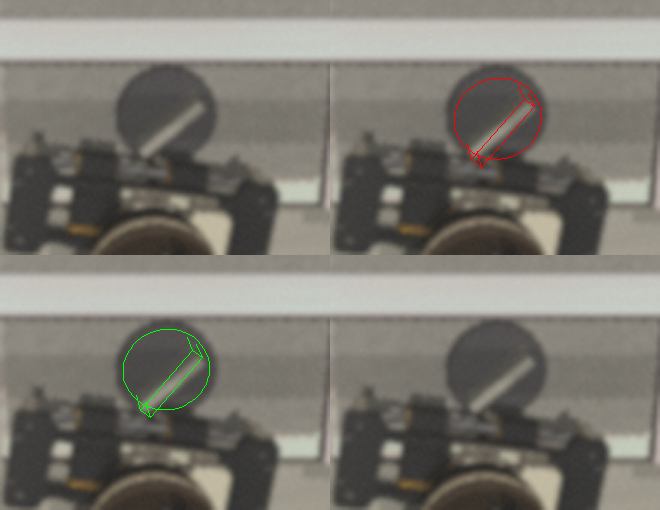

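The overlays match the dropped model: lift about −6 mm, angle about 1.4 rad, skirt gone dark. I'll retract straight back along the tool axis.

Emit:
move_arm --pt "-1 0 0 0" --pt "-3 0 0 0" --pt "-6 0 0 0" --pt "-9 0 0 0" --pt "-12 0 0 0" --pt "-15 0 0 0" --pt "-18 0 0 0" --pt "-20 0 0 0"

```text
t: 16.77
ee_pos: [522.8, -23.5, 198.5]
tool_rot: [[0.434, 0.247, 0.866], [-0.043, 0.966, -0.254], [-0.9, 0.073, 0.43]]
contact_force: [-0.2, 0.1, 0.3]
finger_gap: 34.0
```

Emit:
move_arm --pt "-2 0 0 0" --pt "-4 0 0 0" --pt "-6 0 0 0" --pt "-6 0 0 0" --pt "-6 0 0 0"

```text
t: 17.18
ee_pos: [498.3, -18.6, 256.4]
tool_rot: [[0.442, 0.242, 0.864], [-0.039, 0.967, -0.252], [-0.896, 0.078, 0.437]]
contact_force: [1.1, 0.0, 0.3]
finger_gap: 33.8
```

```bash
python3 s.py; python3 ov.py d 1.42; python3 - <<'E'
from h import *
im=imaging.snapshot("scene");cv2.imwrite("pics/sf.png",cv2.resize(im[:,:,::-1],(768,576)))
E
```

```text
t 17.18
joint_positions [-1.1652, -0.194, 0.9195, 2.2604, 0.517, 0.6129, 0.718]
ee_pos [498.27, -18.57, 256.38]
tool_rot [[0.44, 0.24, 0.86], [-0.04, 0.97, -0.25], [-0.9, 0.08, 0.44]]
contact_force [1.05, 0.02, 0.26]
ft_torque [0.03, 0.43, -0.02]
finger_gap 33.82
tilt 26.331190788159628 az -0.08696362906246824
```

View pics/scene_d.png

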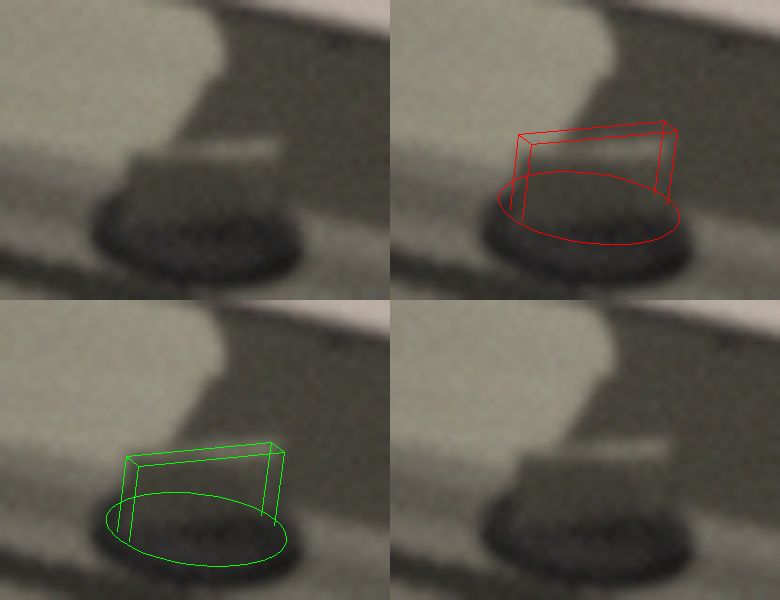

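View pics/top_d.png

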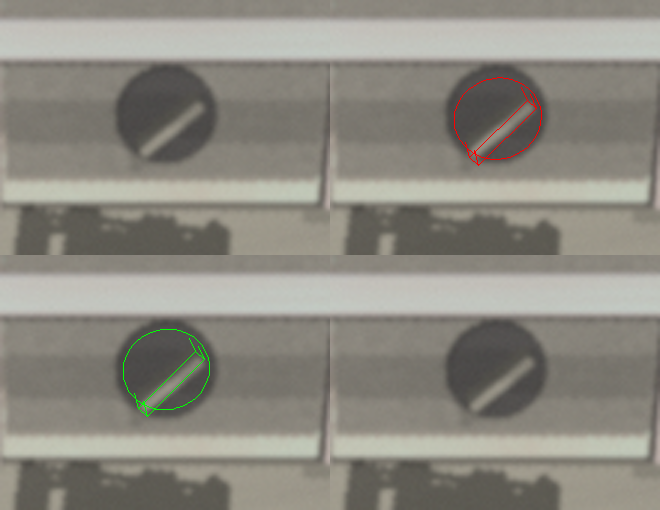

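View pics/sf.png

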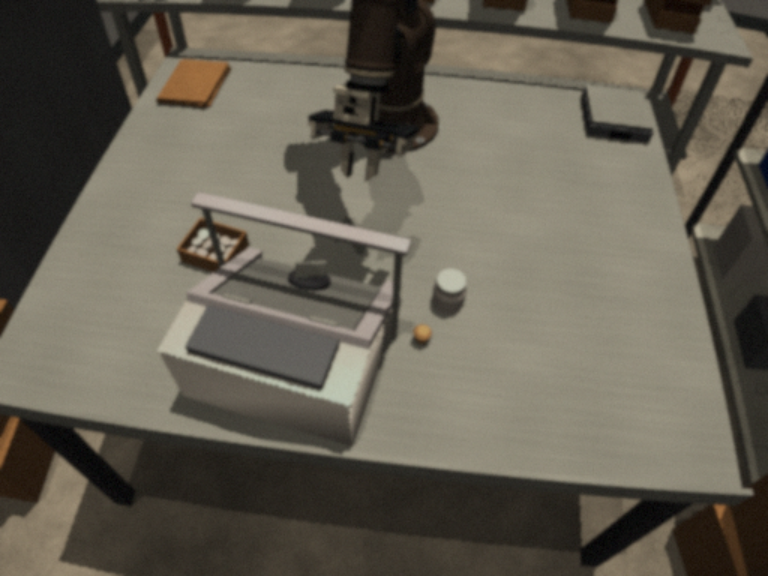

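The final view shows the wing down in its notch at about 1.4 to 1.5 rad. The tray (213,243), tub (450,288) and knob (422,333) haven't moved, and the gripper is well clear. I'm handing in.

```bash
python3 -c "
from bench import arm
print(arm.close_job())"
```

```text
the job is handed in; nothing more can be done
None
```

The wing is latched in its low notch with the gripper clear, and I handed the job in at about 17 s. No verdict was reported.

**How it was done:** `move_arm` cannot tilt the tool directly. I repeatedly commanded out-of-reach poses at the j6 limit, which left the tool leaning about 30°, along the latch's axis. The gripper body would have hit the light bar if it had twisted fully with the wing. So I straddled the wing's lower half loosely, with a 34 mm gap, and pushed it round clockwise with one finger.

**Last checks:**
- **Cam:** the picture overlay at about 1.15 rad showed the wing high on the crest, near +3 mm.
- **Drop:** at about 1.3 rad the contact force fell from 13 N to 0. I stopped pushing and backed off.
- **Latched:** overlays in both cameras, before and after retracting, fit the wing at about −6 mm and 1.4 to 1.5 rad. The force reads about 1 N or less (noise).
- **Bystanders:** tub, tray and knob show at the same pixels as at the start.

**Uncertain:**
- **Turning torque:** I estimate 0.35 to 0.45 N m on the way, above the stated 0.3 but below the 0.6 slip level. The base twist (`housing`) could not be read directly.
- **Joint limits:** j6 read 2.002 against its stated limit of 2, and 0.117 against 0.12. j7 read 2.737 against 2.74. I took the j6 excess as rounding of the limits.
- **Retraction:** the tool drifted sideways and lost a few degrees of tilt at the j6 limit, but no contact force was felt.
- **Hatch:** I did not measure its opening. That it is tight follows from the wing's angle and the stated draw-in.

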